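Refit the tube roller from the two-tier caddy

TASK

Fit every clean roller from the two-tier caddy into the tube roller, each dropped level into a free pair of slots until both axle ends bottom out; the yellow top tier has to be lifted off and set down flat on the bench to get at the rollers below. When all the rollers are in, push the power lever fully over to on, and put the empty yellow tier back squarely on the blue one. Leave the timer and the brown bottle where they are.

Things in the scene. Friction and masses are not known exactly. Their poses are not given: they have to be found in the camera images.
- stand: tube roller (lab mixer), fixed: grey base 170 (x) x 250 (y) x 12 mm; white control panel, 26 mm high, on its -x side out to x = -169 mm; two aluminium plates, 6 mm thick, 63 mm high, inner faces at x = -60 and +60 mm, each with four open-topped slots (dropouts). Origin: centre of the underside of the base; x along the axle of a fitted roller, y along the row of slots, z up
- station0 (a point): centre of a roller fully home in slot pair 0 of the tube roller: x = 0, y = -90 mm in the stand's frame, 45 mm above the bench; axes as the stand. The slots are 12.5 mm wide with their floor 40 mm above the bench, flaring from height 54 mm to 27 mm wide at the plate top (63 mm)
- station1 (a point): centre of a roller fully home in slot pair 1 of the tube roller: x = 0, y = -30 mm in the stand's frame, 45 mm above the bench; axes as the stand. The slots are 12.5 mm wide with their floor 40 mm above the bench, flaring from height 54 mm to 27 mm wide at the plate top (63 mm)
- station2 (a point): centre of a roller fully home in slot pair 2 of the tube roller: x = 0, y = 30 mm in the stand's frame, 45 mm above the bench; axes as the stand. The slots are 12.5 mm wide with their floor 40 mm above the bench, flaring from height 54 mm to 27 mm wide at the plate top (63 mm)
- station3 (a point): centre of a roller fully home in slot pair 3 of the tube roller: x = 0, y = 90 mm in the stand's frame, 45 mm above the bench; axes as the stand. The slots are 12.5 mm wide with their floor 40 mm above the bench, flaring from height 54 mm to 27 mm wide at the plate top (63 mm)
- power (a joint): power lever on the tube roller's control panel: 0 to 0.15 (off) leaning to the stand's -x, 1.0 (fully on) leaning to its +x; it stays where it is left and needs only a light push
- power_tip (a point): centre of the lever's red ball knob, 26 mm across, on a 10 mm rod. Pivot at (-128, +60, 48) mm in the stand's frame, knob 80 mm from it, 0.5 rad from vertical to -x at joint value 0 and 0.5 rad to +x at 1.0: it travels 77 mm along the stand's x, 118 to 128 mm high. Grey block under it 70 x 50 mm, its top 51 mm above the bench
- caddy: fixed blue bottom tier of the caddy, floor 150 x 164 mm; rollers lie along its x at y = -58 and +58 mm, axle 34 mm above the bench, in open notches 12.5 mm wide, 11 mm deep. It carries the yellow tier 58 mm above the bench, between 5 mm thick tabs that stand 8 mm higher, 4 mm (x) and 4 mm (y) outside the yellow tier's edge. Origin: centre of its underside; z up
- tier: loose yellow top tier of the caddy, about 0.3 kg, 150 (x) x 164 (y) mm, floor 6 mm thick, y sides open; rollers lie along its x at y = -58 and +58 mm, axle 34 mm above its underside, in open notches 12.5 mm wide, 11 mm deep. Origin: centre of its underside; z up. On the blue tier its x lies along the caddy's x, either way round
- tier_grip (a point): centre of the yellow tier's black handle bar, 60 mm above the tier's underside: bar along x, 12 mm wide (y), 12 mm high, 90 mm long, with posts below it at x = -40 and +40 mm (70 mm clear between them); axes as the tier
- roller0_mid (a point): centre of a loose roller, about 0.16 kg, starting in the yellow tier (or absent). x along its axle, 152 mm over all: bare metal waist 16 mm thick to 26 mm either side of the centre (grip here), black drums 28 mm thick to 48 mm, orange hexagons 37 mm over corners to 56 mm (they stop it rolling), axle ends 10 mm thick to 76 mm. Fits either way round
- roller1_mid (a point): centre of a loose roller, about 0.16 kg, starting in the yellow tier (or absent). x along its axle, 152 mm over all: bare metal waist 16 mm thick to 26 mm either side of the centre (grip here), black drums 28 mm thick to 48 mm, orange hexagons 37 mm over corners to 56 mm (they stop it rolling), axle ends 10 mm thick to 76 mm. Fits either way round
- roller2_mid (a point): centre of a loose roller, about 0.16 kg, starting in the blue tier (or absent). x along its axle, 152 mm over all: bare metal waist 16 mm thick to 26 mm either side of the centre (grip here), black drums 28 mm thick to 48 mm, orange hexagons 37 mm over corners to 56 mm (they stop it rolling), axle ends 10 mm thick to 76 mm. Fits either way round
- roller3_mid (a point): centre of a loose roller, about 0.16 kg, starting in the blue tier (or absent). x along its axle, 152 mm over all: bare metal waist 16 mm thick to 26 mm either side of the centre (grip here), black drums 28 mm thick to 48 mm, orange hexagons 37 mm over corners to 56 mm (they stop it rolling), axle ends 10 mm thick to 76 mm. Fits either way round
- timer: bystander, loose: white lab timer with coloured buttons, 66 x 66 x 18 mm; origin at the centre of its underside
- bottle: bystander, loose: small brown bottle with white cap, 40 mm across, 75 mm high; origin at the centre of its underside

How it is judged:
By the outcome, as a careful person would: the job done as asked, in the order asked, and still so for the second after the job is handed in, with the robot touching nothing.
Of roller0, roller1, roller2, roller3 only 3 to 4 are there at a start; the rules pass over those that are not, and their reading is None.
At some moment in a run one of tier may be knocked a few centimetres aside while the robot is not near it.
Once in a run the grip may slacken for a moment while it holds something.
It also fails if it takes over 210 s, if anything falls off the work surface, if the arm or the gripper's body presses on something with over 40 N, if the wrist force passes 120 N, or if a joint passes its speed limit or range.

ROBOT

A 6-joint arm with a two-finger parallel gripper is mounted at the origin on a cart in front of the work surface, level with it; the furniture and walls round the work are solid. World frame = base frame: x ahead of the robot, y to its left, z up, the work surface at z = 0. Lengths are in m, angles in degrees, forces in N, time in s.
With the tool pointing down it reaches from about 0.35 to 0.875 m from the base axis. Payload 4.2 kg.
Tool frame: the origin (TCP) lies on the centre line of the jaws, within the pads' length; the fingertips stand 19 mm ahead of it and the grasp point (between the pads) is the TCP; x points along the fingers, y is the direction in which the jaws open and shut, and the axes are right-handed (so a half turn about x gives the same grasp; the last joint's range is limited). The gripper opens to 87 mm and grips with 3 to 60 N. Pads are 19 mm wide; open, the fingers measure 117 mm over their backs; the gripper's body (75 mm by 190 mm) begins 51 mm behind the grasp point.
Start: joints at [-54.74, 22.042, 0.453, 0, -68.411, -14.817], TCP at [0.218, -0.586, 0.242] pointing down, gripper open.
Joint ranges: [-179.83, 179.83], [-69.29, 118.12], [-61.27, 80.66], [-181.25, 117.63], [-171.15, -9.14], [-177.46, 177.46]. Speed limits (degrees/s): [159.86, 159.86, 180, 180, 180, 180].

INTERFACE

Orientations are given as a 3x3 rotation matrix whose columns are the frame's x, y, z axes.
In Python, from station import r, viewer, job, spotter gives the robot as it stands.
- The arm moves only by the tool play_rows, never from a script. Its argument "commands" is a list of rows, each an object of numbers: "fingers": the gripper command: -1 is fully open, 1 is shut, values between are in proportion; "tx", "ty", "tz": the shift along the tool's x, y, z normalised to -1 to 1, where 1 is 750 mm; "ax", "ay", "az": the turn, a rotation vector about the tool's x, y, z normalised to -1 to 1, where 1 is pi rad. In form: [{"fingers": .., "tx": .., "ty": .., "tz": .., "ax": .., "ay": .., "az": ..}, ...]. A call has 1 to 5 rows; each row is the pose to reach, as a shift and turn from the pose commanded when the call began, along the tool's axes at that moment, turning the shorter way round; what a row does not reach only later rows make up. A row lasts 1/12 s, in which the tool goes at most 41.7 mm and 7.16 degrees, less where a joint would pass 70% of its speed; a pose out of reach is approached as far as the arm can. A call with a number of a shift or a turn outside -1 to 1 is refused whole. A call with a gripper value outside its range is refused whole. The fingers move at their own pace and stop on an object; the grip force is fixed at half the most. Time passes only in rows, so rows that repeat a pose let the fingers close. It gives the time, the measured TCP pose, the force and the opening at its end, in the units of the state.
- r.sense(): the state, without advancing time (a new reading comes with each control period).
- viewer.capture(name): name is "scene" or "top"; returns a dict with "image" (384x512x3 uint8, red, green, blue), "fx", "fy", "cx", "cy" (pixels), "dist" ([k1, k2, p1, p2, k3] as OpenCV has them; the pictures are not rectified), "R" (3x3) and "t" (3): a world point X has camera coordinates R X + t. Camera axes: x right, y down, z forward; pixel columns grow to the right and rows downward; lengths in m; the calibration is good to about 2 mm. A picture is of the moment at which its call begins. There is no depth.
- job.finish_job(): hands the job in, once; it reports no verdict.
Trained networks look in a picture, given as the dict that the camera call returned (one of the last four; its "shot" number tells which), for a name from the list of things; names that differ only in an ending like _2 or _b are one class to them, and where a whole thing is asked for, a point or a joint stands for the part that bears it (a point fixed in the world has none). Each returns a list of dicts, best first, with "score" (0 to 1); they miss things now and then, are a little off and sometimes report something else, mostly with a low value. They report only what shows in the picture. A call takes as long as a camera call.
- spotter.find_in(name, picture): "uv" ([column, row] in pixels, amid what is visible of it).
- spotter.silhouettes(name, picture): "region" (384x512 bool, what is visible of it) and "uv" ([column, row] in pixels, amid what is visible of it).
The state is a dict: "time_s": time; "joints": joint angles; "joint_velocities": joint speeds; "effort": joint torques, N m; "tcp_pos": TCP position; "ee_rot": TCP orientation; "wrist_force": force on the tool from outside, world axes, zero at the start; "moment": the same for the moment, N m; "gripper_width": opening from 0.0 (shut) to 1.0 (fully open).
Only numpy, scipy, OpenCV 4.12 (cv2) and the standard library are available. Lean on these libraries where they do the work, as an engineer would, in place of code of your own. Each camera call takes 0.05 s, during which the arm holds its last target. There are 200 camera calls.

## Working session

There is one attempt and no reset: what is moved stays moved. The work goes in short steps, Python scripts to look and compute and a tool call to move; the robot and the scene stay as the last step left them, time stands still between calls to the robot, and variables do not carry over. Pictures are saved under pics/ and viewed, about 12 in all and at most 16, crops included, and the job is handed in when it is done.

Besides the shell and the picture viewer there is one more tool, called after "Request:" as name([rows], argument=value, ...), one row to a line, values as JSON. play_rows: Moves the arm, as the interface text tells. Its arguments: {"type":"object","properties":{"commands":{"type":"array"}},"required":["commands"]}

```bash
mkdir -p pics; ls
python3 - <<'E'
from station import r, viewer, job, spotter
import cv2, numpy as np
s=r.sense(); print({k:np.round(v,3).tolist() for k,v in s.items()})
ims=[]
for n in ("scene","top"):
    p=viewer.capture(n); print(n,p["fx"],p["fy"],p["cx"],p["cy"],p["dist"],np.round(p["R"],4).tolist(),np.round(p["t"],4).tolist())
    cv2.imwrite(f"pics/{n}0.png",cv2.resize(p["image"][:,:,::-1],(800,600),interpolation=cv2.INTER_CUBIC))
    for nm in ("stand","power_tip","caddy","tier","tier_grip","roller0_mid","timer","bottle"):
        print(nm,[(np.round(d["uv"]).tolist(),round(d["score"],2)) for d in spotter.find_in(nm,p)])
E
```

```text
pics
{'time_s': 0.0, 'joints': [-54.739, 22.09, 0.378, -0.029, -68.411, -14.818], 'joint_velocities': [-0.044, -0.008, 0.08, 0.127, -0.019, 0.044], 'effort': [-0.001, -39.067, 18.741, 4.22, 0.011, -0.0], 'tcp_pos': [0.218, -0.585, 0.24], 'ee_rot': [[-0.001, -0.349, 0.937], [0.002, 0.937, 0.349], [-1.0, 0.002, -0.0]], 'wrist_force': [0.598, 0.191, 0.268], 'moment': [-0.015, -0.035, -0.024], 'gripper_width': 1.004}
scene 456.6676258501564 456.6676258501564 258.46407031426594 191.75601268485758 [-0.11000114  0.          0.          0.          0.        ] [[0.9996, 0.011, 0.0242], [0.0266, -0.3987, -0.9167], [-0.0004, 0.917, -0.3989]] [-0.4482, 0.0772, 1.7275]
stand [([269.0, 247.0], 0.84)]
power_tip [([287.0, 280.0], 0.68), ([234.0, 206.0], 0.52)]
caddy [([284.0, 194.0], 0.74), ([285.0, 278.0], 0.69), ([270.0, 247.0], 0.36)]
tier [([292.0, 178.0], 0.89)]
tier_grip [([289.0, 177.0], 0.84)]
roller0_mid [([276.0, 166.0], 0.45)]
timer [([269.0, 245.0], 0.41), ([238.0, 206.0], 0.38)]
bottle [([282.0, 280.0], 0.78)]
top 489.96642877049874 489.96642877049874 252.8040866032553 189.7236963056041 [-0.11084378  0.          0.          0.          0.        ] [[0.4263, -0.9046, 0.0036], [-0.8293, -0.3925, -0.3978], [0.3612, 0.1666, -0.9175]] [-0.2037, 0.4265, 1.8712]
stand [([303.0, 203.0], 0.98)]
power_tip []
caddy [([207.0, 172.0], 0.89)]
tier [([216.0, 151.0], 0.58)]
tier_grip [([216.0, 152.0], 0.92)]
roller0_mid [([198.0, 143.0], 0.68)]
timer [([159.0, 148.0], 0.51)]
bottle []
```

View pics/top0.png

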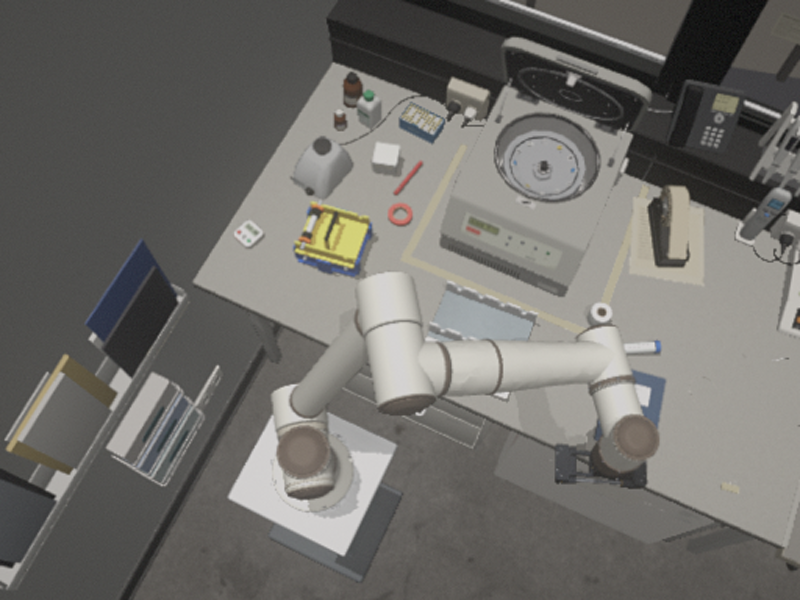

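View pics/scene0.png

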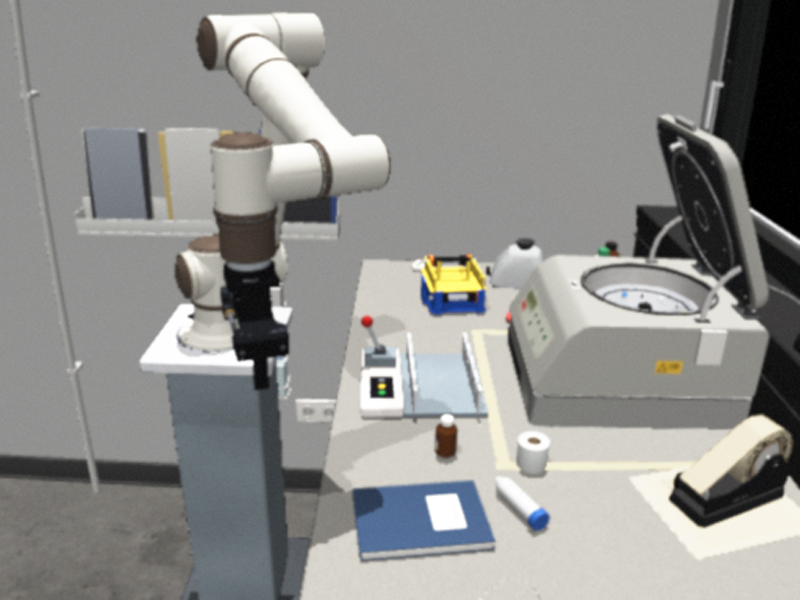

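```bash
cat > h.py <<'E'
from station import r, viewer, job, spotter
import cv2, numpy as np
from scipy.optimize import least_squares
def K(p): return np.array([[p["fx"],0,p["cx"]],[0,p["fy"],p["cy"]],[0,0,1.]])
def proj(p,X):
    return cv2.projectPoints(np.atleast_2d(np.asarray(X,float)),cv2.Rodrigues(np.array(p["R"]))[0],np.array(p["t"],float),K(p),np.array(p["dist"],float))[0][:,0]
def onz(p,uv,z):
    n=cv2.undistortPoints(np.array([[uv]],float),K(p),np.array(p["dist"],float))[0,0]
    R=np.array(p["R"]);t=np.array(p["t"]);C=-R.T@t;d=R.T@np.array([n[0],n[1],1]);return C+d*(z-C[2])/d[2]
def crop(p,c,w,name,scale=8,draw=()):
    h=int(w*0.75);x0=int(c[0]-w/2);y0=int(c[1]-h/2)
    im=cv2.resize(p["image"][y0:y0+h,x0:x0+w,::-1],None,fx=800/w,fy=600/h,interpolation=cv2.INTER_CUBIC)
    for pl in draw:
        q=((np.array(pl)-[x0,y0]+.5)*800/w).astype(int)
        cv2.polylines(im,[q],False,(0,255,0),1)
    cv2.imwrite(f"pics/{name}.png",im);print(name,"origin",x0,y0,"scale",800/w)
E
python3 - <<'E'
from h import *
T=viewer.capture("top");S=viewer.capture("scene")
for p in(T,S): print("cam",-np.array(p["R"]).T@p["t"])
g=lambda p,u,v,z:np.round(onz(p,(u*.64,v*.64),z),3)
print("handle T",g(T,332,233,.12)); print("bottle S base",g(S,446,452,0)); print("timer",g(T,249,234,.01))
print("knob S",g(S,367,321,.12)); print("stand corners S",g(S,403,413,0.012),g(S,485,412,0.012),g(S,478,352,.012)); print("panel near-left",g(S,362,415,0))
print("caddy nearedge S",g(S,432,308,0),g(S,486,308,0))
print("red ring",g(T,400,214,0),"bench edge",g(T,200,283,0),g(T,430,375,0),"yellow tape corner",g(T,405,258,0),g(T,460,150,0), "cent corner",g(T,441,241,0))
print("lamp base",g(T,305,195,0),g(T,345,190,0),g(S,500,285,0))
for n,p,c in(("cT",T,(213,153)),("cS",S,(290,182))):crop(p,c,80,n)
E
```

```text
cam [-0.23539505 -0.32862159  1.88716423]
cam [ 0.44669215 -1.54844869  0.77067295]
handle T [0.553 0.218 0.12 ]
bottle S base [ 0.531 -0.469  0.   ]
timer [0.501 0.46  0.01 ]
knob S [ 0.369 -0.172  0.12 ]
stand corners S [ 0.45  -0.36   0.012] [ 0.612 -0.349  0.012] [ 0.619 -0.094  0.012]
panel near-left [ 0.37  -0.353  0.   ]
caddy nearedge S [0.521 0.173 0.   ] [0.665 0.182 0.   ]
red ring [0.743 0.109 0.   ] bench edge [0.316 0.511 0.   ] [ 0.347 -0.162  0.   ] yellow tape corner [0.623 0.038 0.   ] [1.015 0.041 0.   ] cent corner [ 0.714 -0.03   0.   ]
lamp base [0.683 0.381 0.   ] [0.747 0.285 0.   ] [0.721 0.347 0.   ]
cT origin 173 123 scale 10.0
cS origin 250 152 scale 10.0
```

View pics/cT.png

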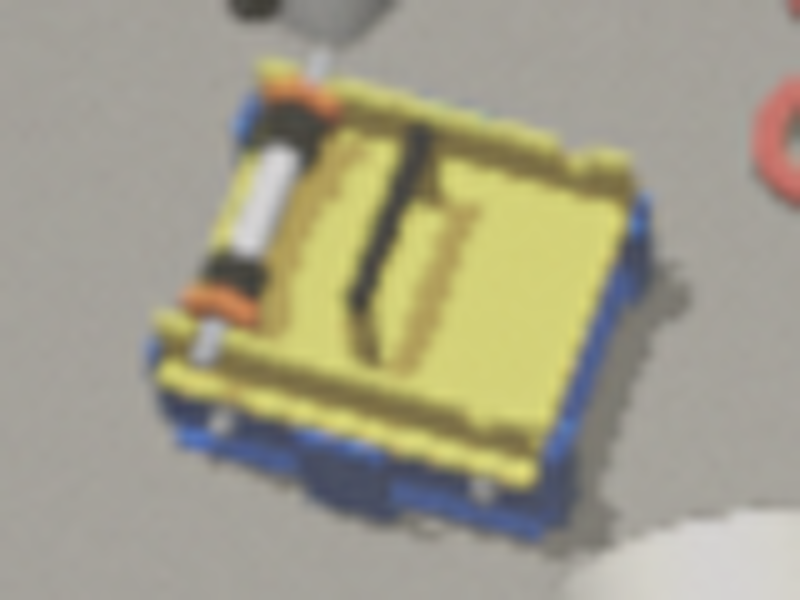

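View pics/cS.png

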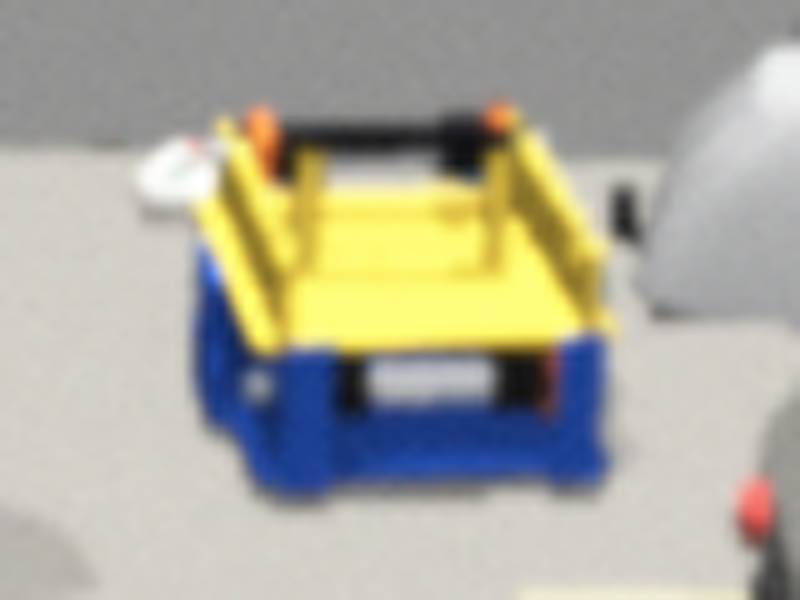

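```bash
cat >> h.py <<'E'
def fit(obs,x0,fixed=None):
    """obs: list (pic, uv, local xyz). pose (x,y,yaw) with z offset fixed"""
    def W(q,L,z0=0):
        c,s=np.cos(q[2]),np.sin(q[2]);L=np.atleast_2d(L)
        return np.c_[q[0]+c*L[:,0]-s*L[:,1],q[1]+s*L[:,0]+c*L[:,1],L[:,2]+z0]
    f=lambda q:np.concatenate([proj(p,W(q,np.array(L)/1e3))[0]-uv for p,uv,L in obs])
    o=least_squares(f,x0,loss="soft_l1");return o.x,f(o.x).reshape(-1,2)
E
cat > fit1.py <<'E'
from h import *
T=viewer.capture("top");S=viewer.capture("scene")
t=lambda u,v:np.array([173+u/10-.45,123+v/10-.45]); s=lambda u,v:np.array([250+u/10-.45,152+v/10-.45])
z=58
tier=[(T,t(418,130),(45,0,z+60)),(T,t(357,302),(-45,0,z+60)),(T,t(285,150),(26,58,z+36)),(T,t(248,252),(-26,58,z+36)),
(S,s(310,165),(-40,0,z+52)),(S,s(497,165),(40,0,z+52)),(S,s(268,350),(-75,-82,z)),(S,s(610,330),(75,-82,z)),(T,t(537,485),(-75,-82,z))]
cad=[(S,s(262,492),(-75,-82,0)),(S,s(605,480),(75,-82,0)),(T,t(540,537),(-75,-82,0)),(T,t(180,442),(-75,82,0)),
(T,t(222,420),(-76,58,34)),(T,t(482,490),(-76,-58,34)),(S,s(258,385),(-76,-58,34)),(S,s(368,380),(-26,-58,34)),(S,s(497,380),(26,-58,34))]
for n,o in(("tier",tier),("cad",cad)):
    q,e=fit(o,[.58,.25,0]);print(n,np.round(q[:2],4),np.degrees(q[2]).round(2),e.round(1).tolist())
E
python3 fit1.py
```

```text
tier [0.5749 0.2332] 9.22 [[0.6, -0.9], [-0.0, 0.4], [-0.2, 0.4], [-0.5, 0.7], [0.2, -0.4], [0.3, -0.9], [-0.8, 0.7], [1.2, 1.3], [-0.3, -0.2]]
cad [0.5779 0.233 ] 8.77 [[-0.2, -0.4], [1.3, -0.6], [0.2, 0.1], [-0.2, -0.2], [-0.0, 0.1], [0.1, 0.1], [-0.7, 0.3], [0.3, 0.4], [-0.3, -0.1]]
```

```bash
cat >> h.py <<'E'
def plan(wps,step=.19,start=None):
    """wps (x,y,z,yaw_deg or None); prints per-call tx,ty,tz,ax from measured pose, tool down"""
    s=r.sense();Rm=s["ee_rot"];p=np.array(s["tcp_pos"]);psi=np.degrees(np.arctan2(Rm[1][2],Rm[0][2]))
    if start is not None: p,psi=np.array(start[:3],float),start[3]
    print("t",round(s["time_s"],2),"at",p.round(4),round(psi,2),"tilt",np.round([Rm[0][0],Rm[1][0]],4),"w",round(s["gripper_width"],3),"F",np.round(s["wrist_force"],1))
    for x,y,z,a in wps:
        a=psi if a is None else a; T=np.array([x,y,z]);n=int(max(np.ceil(np.linalg.norm(T-p)/step),np.ceil(abs(a-psi)/33),1))
        d=(T-p)/n;da=(a-psi)/n
        for i in range(n):
            c,sn=np.cos(np.radians(psi)),np.sin(np.radians(psi))
            print(dict(tx=round(-d[2]/.75,4),ty=round((-sn*d[0]+c*d[1])/.75,4),tz=round((c*d[0]+sn*d[1])/.75,4),ax=round(-da/180,4)),end=" ")
            psi+=da
        p=T;print("->",np.round(T,3),round(psi,1))
E
python3 -c "
from h import *
plan([(.567,.290,.24,9),(.567,.290,.16,9),(.567,.29,.092,9)])"
```

```text
t 1.1 at [ 0.2184 -0.5856  0.2415] 20.45 tilt [-0.  0.] w 1.0 F [-1.   0.  -0.8]
{'tx': np.float64(0.0004), 'ty': np.float64(0.1863), 'tz': np.float64(0.1687), 'ax': np.float64(0.0127)} {'tx': np.float64(0.0004), 'ty': np.float64(0.1929), 'tz': np.float64(0.1611), 'ax': np.float64(0.0127)} {'tx': np.float64(0.0004), 'ty': np.float64(0.1992), 'tz': np.float64(0.1533), 'ax': np.float64(0.0127)} {'tx': np.float64(0.0004), 'ty': np.float64(0.2051), 'tz': np.float64(0.1452), 'ax': np.float64(0.0127)} {'tx': np.float64(0.0004), 'ty': np.float64(0.2108), 'tz': np.float64(0.1369), 'ax': np.float64(0.0127)} -> [0.567 0.29  0.24 ] 9.0
{'tx': np.float64(0.1067), 'ty': np.float64(0.0), 'tz': np.float64(0.0), 'ax': np.float64(0.0)} -> [0.567 0.29  0.16 ] 9.0
{'tx': np.float64(0.0907), 'ty': np.float64(0.0), 'tz': np.float64(0.0), 'ax': np.float64(-0.0)} -> [0.567 0.29  0.092] 9.0
```

Request:
play_rows([
  {"fingers": 0.1,"tx": 0,"ty": 0.186,"tz": 0.169,"ax": 0.0127,"ay": 0,"az": 0},
  {"fingers": 0.1,"tx": 0,"ty": 0.186,"tz": 0.169,"ax": 0.0127,"ay": 0,"az": 0},
  {"fingers": 0.1,"tx": 0,"ty": 0.186,"tz": 0.169,"ax": 0.0127,"ay": 0,"az": 0},
  {"fingers": 0.1,"tx": 0,"ty": 0.186,"tz": 0.169,"ax": 0.0127,"ay": 0,"az": 0},
  {"fingers": 0.1,"tx": 0,"ty": 0.186,"tz": 0.169,"ax": 0.0127,"ay": 0,"az": 0},
])

```text
time_s: 1.52
tcp_pos: [0.2887, -0.4075, 0.2418]
ee_rot: [[0.0, -0.313, 0.95], [0.001, 0.95, 0.313], [-1.0, 0.0, 0.001]]
wrist_force: [-0.6, -0.0, 0.5]
gripper_width: 0.709
```

Request:
play_rows([
  {"fingers": 0.1,"tx": 0,"ty": 0.193,"tz": 0.161,"ax": 0.0127,"ay": 0,"az": 0},
  {"fingers": 0.1,"tx": 0,"ty": 0.193,"tz": 0.161,"ax": 0.0127,"ay": 0,"az": 0},
  {"fingers": 0.1,"tx": 0,"ty": 0.193,"tz": 0.161,"ax": 0.0127,"ay": 0,"az": 0},
  {"fingers": 0.1,"tx": 0,"ty": 0.193,"tz": 0.161,"ax": 0.0127,"ay": 0,"az": 0},
  {"fingers": 0.1,"tx": 0,"ty": 0.193,"tz": 0.161,"ax": 0.0127,"ay": 0,"az": 0},
])

```text
time_s: 1.93
tcp_pos: [0.3586, -0.2326, 0.242]
ee_rot: [[0.002, -0.276, 0.961], [0.0, 0.961, 0.276], [-1.0, -0.0, 0.002]]
wrist_force: [-0.3, -0.8, -0.8]
gripper_width: 0.46
```

Request:
play_rows([
  {"fingers": 0.1,"tx": 0,"ty": 0.199,"tz": 0.153,"ax": 0.0127,"ay": 0,"az": 0},
  {"fingers": 0.1,"tx": 0,"ty": 0.199,"tz": 0.153,"ax": 0.0127,"ay": 0,"az": 0},
  {"fingers": 0.1,"tx": 0,"ty": 0.199,"tz": 0.153,"ax": 0.0127,"ay": 0,"az": 0},
  {"fingers": 0.1,"tx": 0,"ty": 0.199,"tz": 0.153,"ax": 0.0127,"ay": 0,"az": 0},
  {"fingers": 0.1,"tx": 0,"ty": 0.199,"tz": 0.153,"ax": 0.0127,"ay": 0,"az": 0},
])

```text
time_s: 2.35
tcp_pos: [0.4288, -0.0573, 0.2421]
ee_rot: [[0.002, -0.238, 0.971], [0.001, 0.971, 0.238], [-1.0, 0.0, 0.002]]
wrist_force: [-0.1, 0.3, -0.7]
gripper_width: 0.45
```

Request:
play_rows([
  {"fingers": 0.1,"tx": 0,"ty": 0.205,"tz": 0.145,"ax": 0.0127,"ay": 0,"az": 0},
  {"fingers": 0.1,"tx": 0,"ty": 0.205,"tz": 0.145,"ax": 0.0127,"ay": 0,"az": 0},
  {"fingers": 0.1,"tx": 0,"ty": 0.205,"tz": 0.145,"ax": 0.0127,"ay": 0,"az": 0},
  {"fingers": 0.1,"tx": 0,"ty": 0.205,"tz": 0.145,"ax": 0.0127,"ay": 0,"az": 0},
  {"fingers": 0.1,"tx": 0,"ty": 0.205,"tz": 0.145,"ax": 0.0127,"ay": 0,"az": 0},
])

```text
time_s: 2.77
tcp_pos: [0.4986, 0.1182, 0.2417]
ee_rot: [[0.002, -0.199, 0.98], [0.001, 0.98, 0.199], [-1.0, 0.0, 0.002]]
wrist_force: [0.4, -0.8, -0.1]
gripper_width: 0.451
```

Request:
play_rows([
  {"fingers": 0.1,"tx": 0,"ty": 0.211,"tz": 0.137,"ax": 0.0127,"ay": 0,"az": 0},
  {"fingers": 0.1,"tx": 0,"ty": 0.211,"tz": 0.137,"ax": 0.0127,"ay": 0,"az": 0},
  {"fingers": 0.1,"tx": 0,"ty": 0.211,"tz": 0.137,"ax": 0.0127,"ay": 0,"az": 0},
  {"fingers": 0.1,"tx": 0,"ty": 0.211,"tz": 0.137,"ax": 0.0127,"ay": 0,"az": 0},
  {"fingers": 0.1,"tx": 0,"ty": 0.211,"tz": 0.137,"ax": 0.0127,"ay": 0,"az": 0},
])

```text
time_s: 3.18
tcp_pos: [0.568, 0.2937, 0.2409]
ee_rot: [[0.001, -0.159, 0.987], [0.001, 0.987, 0.159], [-1.0, 0.0, 0.001]]
wrist_force: [0.5, -0.4, -1.3]
gripper_width: 0.448
```

Run:
```python
from h import *
T=viewer.capture("top");S=viewer.capture("scene")
cv2.imwrite("pics/a.png",np.hstack([0]) if 0 else T["image"][:,:,::-1])
crop(T,(300,200),100,"sT");crop(S,(268,243),100,"sS")
plan([(.567,.290,.15,9),(.567,.29,.093,9)])
```

```text
sT origin 250 162 scale 8.0
sS origin 218 205 scale 8.0
t 3.28 at [0.5677 0.2932 0.2401] 9.18 tilt [-0.0004 -0.0003] w 0.45 F [-0.6 -0.9 -0.5]
{'tx': np.float64(0.1201), 'ty': np.float64(-0.004), 'tz': np.float64(-0.0016), 'ax': np.float64(0.001)} -> [0.567 0.29  0.15 ] 9.0
{'tx': np.float64(0.076), 'ty': np.float64(0.0), 'tz': np.float64(0.0), 'ax': np.float64(-0.0)} -> [0.567 0.29  0.093] 9.0
```

View pics/sT.png

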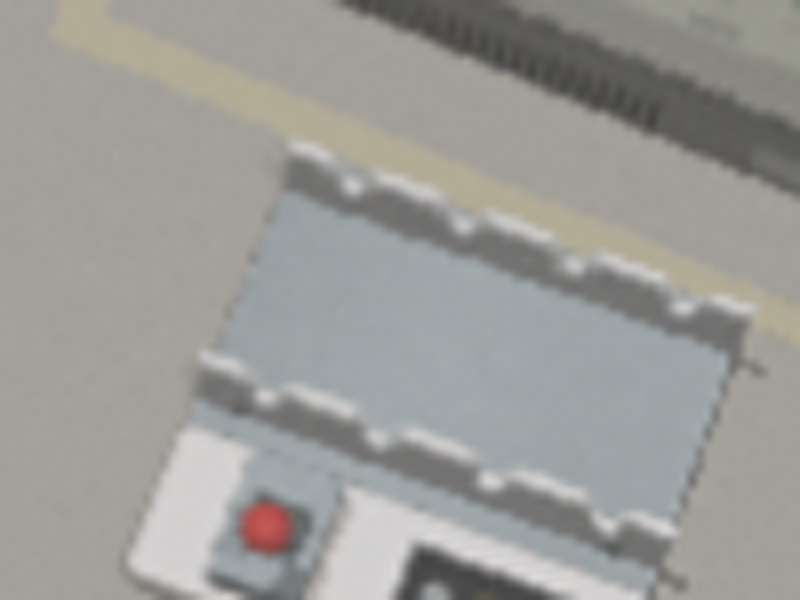

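View pics/sS.png

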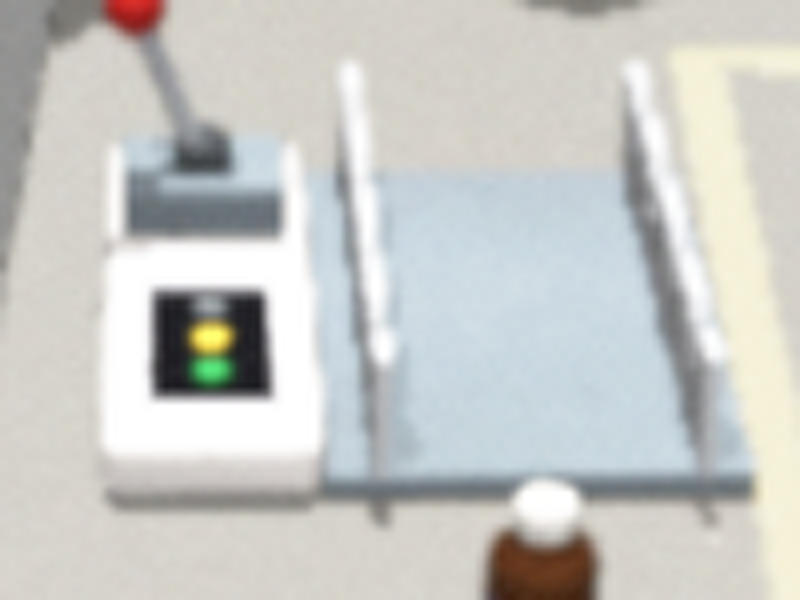

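```bash
cat > fit2.py <<'E'
from h import *
T=viewer.capture("top");S=viewer.capture("scene")
t=lambda u,v:np.array([250+u/8-.44,162+v/8-.44]); s=lambda u,v:np.array([218+u/8-.44,205+v/8-.44])
Y=[90,30,-30,-90]
o=[(T,t(u,v),(63,y,63)) for y,(u,v) in zip(Y,[(352,166),(466,208),(575.5,249),(687,290)])]
o+=[(T,t(u,v),(-63,y,63)) for y,(u,v) in zip(Y,[(264,374.5),(379,420),(497,466),(609,510)])]
o+=[(T,t(283,192),(60,125,12)),(T,t(738,352),(60,-125,12)),(S,s(752,480),(85,-125,12)),(S,s(385,345),(-63,-125,63)),(S,s(713,345),(63,-125,63)),(S,s(350,68),(-63,125,63)),(S,s(635,68),(63,125,63))]
for oo in(o,o[:8],o[8:]):
    q,e=fit(oo,[.52,-.23,0]);print(np.round(q[:2],4),np.degrees(q[2]).round(2),e.round(1).tolist())
k=[-128-80*np.sin(.5),60,48+80*np.cos(.5)]
q,e=fit(o,[.52,-.23,0])
c,sn=np.cos(q[2]),np.sin(q[2])
W=lambda L:np.array([q[0]+c*L[0]-sn*L[1],q[1]+sn*L[0]+c*L[1],L[2]])
K0=W(np.array(k)/1e3);print("knob",K0,proj(T,K0)-t(267,527),proj(S,K0)-s(133,5))
for y in Y:print(y,W(np.array([0,y,45])/1e3).round(4))
E
python3 fit2.py
```

```text
[ 0.5267 -0.2283] 3.01 [[0.3, -0.1], [-0.1, -0.2], [0.1, -0.2], [0.1, -0.2], [0.4, 0.5], [0.1, 0.1], [-0.5, -0.3], [-0.2, -0.4], [-0.1, -0.6], [-0.4, 0.4], [0.8, -1.0], [-0.7, 1.8], [-0.3, 1.7], [-0.2, -0.2], [-0.2, -0.1]]
[ 0.5262 -0.2283] 2.9 [[0.3, -0.0], [-0.1, -0.1], [0.1, -0.1], [0.1, -0.0], [0.3, 0.5], [0.0, 0.2], [-0.5, -0.2], [-0.3, -0.2]]
[ 0.5272 -0.2281] 3.03 [[-0.1, -0.7], [-0.5, 0.3], [0.9, -1.0], [-0.5, 1.7], [-0.1, 1.6], [-0.1, -0.2], [-0.1, -0.1]]
knob [ 0.35744396 -0.17709362  0.1182066 ] [[-1.40907193  2.36614252]] [[-2.7617776   1.29042584]]
90 [ 0.522  -0.1384  0.045 ]
30 [ 0.5251 -0.1983  0.045 ]
-30 [ 0.5283 -0.2582  0.045 ]
-90 [ 0.5314 -0.3182  0.045 ]
```

Request:
play_rows([
  {"fingers": 0.1,"tx": 0.12,"ty": -0.004,"tz": -0.001,"ax": 0,"ay": 0,"az": 0},
  {"fingers": 0.1,"tx": 0.12,"ty": -0.004,"tz": -0.001,"ax": 0,"ay": 0,"az": 0},
  {"fingers": 0.1,"tx": 0.12,"ty": -0.004,"tz": -0.001,"ax": 0,"ay": 0,"az": 0},
  {"fingers": 0.1,"tx": 0.12,"ty": -0.004,"tz": -0.001,"ax": 0,"ay": 0,"az": 0},
])

```text
time_s: 3.72
tcp_pos: [0.565, 0.2842, 0.1492]
ee_rot: [[-0.005, -0.155, 0.988], [-0.005, 0.988, 0.155], [-1.0, -0.004, -0.006]]
wrist_force: [1.0, 0.7, 0.9]
gripper_width: 0.451
```

Request:
play_rows([
  {"fingers": 0.1,"tx": 0.03,"ty": 0,"tz": 0,"ax": 0,"ay": 0,"az": 0},
  {"fingers": 0.1,"tx": 0.05,"ty": 0,"tz": 0,"ax": 0,"ay": 0,"az": 0},
  {"fingers": 0.1,"tx": 0.075,"ty": 0,"tz": 0,"ax": 0,"ay": 0,"az": 0},
  {"fingers": 0.1,"tx": 0.075,"ty": 0,"tz": 0,"ax": 0,"ay": 0,"az": 0},
])

```text
time_s: 4.05
tcp_pos: [0.5663, 0.2859, 0.095]
ee_rot: [[-0.002, -0.156, 0.988], [-0.001, 0.988, 0.156], [-1.0, -0.001, -0.002]]
wrist_force: [-0.1, -0.6, -0.3]
gripper_width: 0.449
```

Request:
play_rows([
  {"fingers": 1,"tx": 0,"ty": 0,"tz": 0,"ax": 0,"ay": 0,"az": 0},
  {"fingers": 1,"tx": 0,"ty": 0,"tz": 0,"ax": 0,"ay": 0,"az": 0},
  {"fingers": 1,"tx": 0,"ty": 0,"tz": 0,"ax": 0,"ay": 0,"az": 0},
  {"fingers": 1,"tx": 0,"ty": 0,"tz": 0,"ax": 0,"ay": 0,"az": 0},
  {"fingers": 1,"tx": 0,"ty": 0,"tz": 0,"ax": 0,"ay": 0,"az": 0},
])

```text
time_s: 4.47
tcp_pos: [0.5677, 0.2881, 0.0971]
ee_rot: [[0.004, -0.157, 0.988], [0.003, 0.988, 0.157], [-1.0, 0.003, 0.004]]
wrist_force: [-0.9, 3.4, 3.9]
gripper_width: 0.171
```

```bash
python3 -c "
from h import *
plan([(.567,.289,.2,9),(.522,-.1384,.2,3),(.522,-.1384,.1,3)])"
```

```text
t 4.47 at [0.5677 0.2881 0.0971] 9.03 tilt [0.0035 0.0033] w 0.171 F [-0.9  3.4  3.9]
{'tx': np.float64(-0.1372), 'ty': np.float64(0.0014), 'tz': np.float64(-0.0007), 'ax': np.float64(0.0002)} -> [0.567 0.289 0.2  ] 9.0
{'tx': np.float64(-0.0), 'ty': np.float64(-0.1845), 'tz': np.float64(-0.0495), 'ax': np.float64(0.0111)} {'tx': np.float64(-0.0), 'ty': np.float64(-0.1861), 'tz': np.float64(-0.043), 'ax': np.float64(0.0111)} {'tx': np.float64(-0.0), 'ty': np.float64(-0.1875), 'tz': np.float64(-0.0365), 'ax': np.float64(0.0111)} -> [ 0.522 -0.138  0.2  ] 3.0
{'tx': np.float64(0.1333), 'ty': np.float64(0.0), 'tz': np.float64(0.0), 'ax': np.float64(-0.0)} -> [ 0.522 -0.138  0.1  ] 3.0
```

Request:
play_rows([
  {"fingers": 1,"tx": -0.03,"ty": 0,"tz": 0,"ax": 0,"ay": 0,"az": 0},
  {"fingers": 1,"tx": -0.07,"ty": 0,"tz": 0,"ax": 0,"ay": 0,"az": 0},
  {"fingers": 1,"tx": -0.11,"ty": 0,"tz": 0,"ax": 0,"ay": 0,"az": 0},
  {"fingers": 1,"tx": -0.137,"ty": 0,"tz": 0,"ax": 0,"ay": 0,"az": 0},
  {"fingers": 1,"tx": -0.137,"ty": 0,"tz": 0,"ax": 0,"ay": 0,"az": 0},
])

```text
time_s: 4.88
tcp_pos: [0.5688, 0.2879, 0.204]
ee_rot: [[0.009, -0.158, 0.987], [0.005, 0.988, 0.157], [-1.0, 0.004, 0.009]]
wrist_force: [0.9, -0.1, -0.6]
gripper_width: 0.176
```

Request:
play_rows([
  {"fingers": 1,"tx": 0,"ty": -0.04,"tz": -0.01,"ax": 0.002,"ay": 0,"az": 0},
  {"fingers": 1,"tx": 0,"ty": -0.08,"tz": -0.02,"ax": 0.004,"ay": 0,"az": 0},
  {"fingers": 1,"tx": 0,"ty": -0.12,"tz": -0.03,"ax": 0.006,"ay": 0,"az": 0},
  {"fingers": 1,"tx": 0,"ty": -0.16,"tz": -0.043,"ax": 0.009,"ay": 0,"az": 0},
  {"fingers": 1,"tx": 0,"ty": -0.1845,"tz": -0.0495,"ax": 0.0111,"ay": 0,"az": 0},
])

```text
time_s: 5.3
tcp_pos: [0.5497, 0.1413, 0.1969]
ee_rot: [[-0.004, -0.12, 0.993], [-0.002, 0.993, 0.12], [-1.0, -0.001, -0.004]]
wrist_force: [0.4, 1.0, -1.7]
gripper_width: 0.172
```

Request:
play_rows([
  {"fingers": 1,"tx": 0,"ty": -0.04,"tz": -0.009,"ax": 0.002,"ay": 0,"az": 0},
  {"fingers": 1,"tx": 0,"ty": -0.08,"tz": -0.018,"ax": 0.004,"ay": 0,"az": 0},
  {"fingers": 1,"tx": 0,"ty": -0.12,"tz": -0.027,"ax": 0.006,"ay": 0,"az": 0},
  {"fingers": 1,"tx": 0,"ty": -0.16,"tz": -0.037,"ax": 0.009,"ay": 0,"az": 0},
  {"fingers": 1,"tx": 0,"ty": -0.186,"tz": -0.043,"ax": 0.0111,"ay": 0,"az": 0},
])

```text
time_s: 5.72
tcp_pos: [0.5349, -0.0007, 0.197]
ee_rot: [[-0.003, -0.085, 0.996], [-0.001, 0.996, 0.085], [-1.0, -0.0, -0.003]]
wrist_force: [0.2, -0.6, -1.7]
gripper_width: 0.174
```

Request:
play_rows([
  {"fingers": 1,"tx": 0,"ty": -0.04,"tz": -0.008,"ax": 0.002,"ay": 0,"az": 0},
  {"fingers": 1,"tx": 0,"ty": -0.08,"tz": -0.016,"ax": 0.004,"ay": 0,"az": 0},
  {"fingers": 1,"tx": 0,"ty": -0.12,"tz": -0.024,"ax": 0.006,"ay": 0,"az": 0},
  {"fingers": 1,"tx": 0,"ty": -0.16,"tz": -0.031,"ax": 0.009,"ay": 0,"az": 0},
  {"fingers": 1,"tx": 0,"ty": -0.1875,"tz": -0.0365,"ax": 0.0111,"ay": 0,"az": 0},
])

```text
time_s: 6.13
tcp_pos: [0.5203, -0.1427, 0.197]
ee_rot: [[-0.002, -0.051, 0.999], [0.0, 0.999, 0.051], [-1.0, 0.0, -0.002]]
wrist_force: [0.8, -0.2, -1.0]
gripper_width: 0.18
```

Request:
play_rows([
  {"fingers": 1,"tx": 0.04,"ty": 0,"tz": 0,"ax": 0,"ay": 0,"az": 0},
  {"fingers": 1,"tx": 0.08,"ty": 0,"tz": 0,"ax": 0,"ay": 0,"az": 0},
  {"fingers": 1,"tx": 0.11,"ty": 0,"tz": 0,"ax": 0,"ay": 0,"az": 0},
  {"fingers": 1,"tx": 0.12,"ty": 0,"tz": 0,"ax": 0,"ay": 0,"az": 0},
  {"fingers": 1,"tx": 0.12,"ty": 0,"tz": 0,"ax": 0,"ay": 0,"az": 0},
])

```text
time_s: 6.55
tcp_pos: [0.5196, -0.1407, 0.1054]
ee_rot: [[-0.007, -0.052, 0.999], [0.0, 0.999, 0.052], [-1.0, 0.0, -0.007]]
wrist_force: [-0.6, 0.1, -0.5]
gripper_width: 0.172
```

Run:
```python
from h import *
T=viewer.capture("top");S=viewer.capture("scene")
p=proj(S,[.522,-.138,.1])[0]
# side-by-side
crop(T,proj(T,[.522,-.138,.1])[0],64,"rT");crop(S,p,64,"rS")
a=cv2.imread("pics/rT.png");b=cv2.imread("pics/rS.png");cv2.imwrite("pics/r1.png",np.vstack([cv2.resize(a[:,:],(800,600))[150:450],b[150:450]]))
plan([(.522,-.1384,.046,3)])
```

```text
rT origin 257 167 scale 12.5
rS origin 248 183 scale 12.5
t 6.65 at [ 0.5223 -0.1407  0.1087] 3.06 tilt [ 0.0007 -0.0006] w 0.172 F [-0.7 -1.  -0.8]
{'tx': np.float64(0.0835), 'ty': np.float64(0.0031), 'tz': np.float64(-0.0002), 'ax': np.float64(0.0003)} -> [ 0.522 -0.138  0.046] 3.0
```

View pics/r1.png

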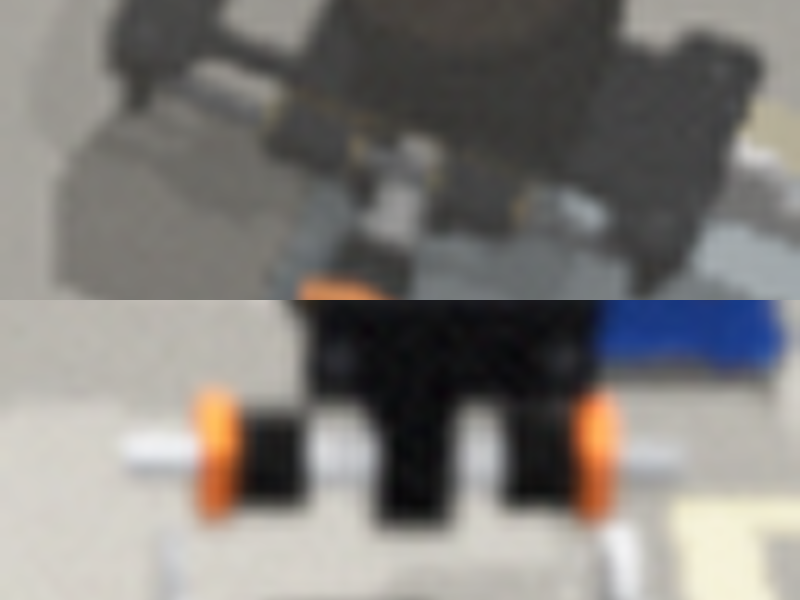

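```bash
cat >> h.py <<'E'
def xat(p,u,y,z):
    f=lambda x:proj(p,[x,y,z])[0,0]-u
    from scipy.optimize import brentq
    return brentq(f,0.2,1.0)
E
python3 - <<'E'
from h import *
S=viewer.capture("scene")
for d in (122,197,305,375,450,505,620,688): print(d,round(xat(S,248+d/12.5-.46,-.1407,.108),4))
plan([(.522,-.1384,.046,3)])
E
```

```text
122 0.4433
197 0.4637
305 0.4932
375 0.5122
450 0.5327
505 0.5477
620 0.5791
688 0.5977
t 6.7 at [ 0.5228 -0.1406  0.1093] 3.06 tilt [ 0.0024 -0.0004] w 0.176 F [ 1.  -0.2 -0.9]
{'tx': np.float64(0.0844), 'ty': np.float64(0.003), 'tz': np.float64(-0.0009), 'ax': np.float64(0.0003)} -> [ 0.522 -0.138  0.046] 3.0
```

Request:
play_rows([
  {"fingers": 1,"tx": 0.02,"ty": 0.003,"tz": 0.0015,"ax": 0,"ay": 0,"az": 0},
  {"fingers": 1,"tx": 0.04,"ty": 0.003,"tz": 0.0015,"ax": 0,"ay": 0,"az": 0},
  {"fingers": 1,"tx": 0.06,"ty": 0.003,"tz": 0.0015,"ax": 0,"ay": 0,"az": 0},
  {"fingers": 1,"tx": 0.075,"ty": 0.003,"tz": 0.0015,"ax": 0,"ay": 0,"az": 0},
  {"fingers": 1,"tx": 0.075,"ty": 0.003,"tz": 0.0015,"ax": 0,"ay": 0,"az": 0},
])

```text
time_s: 7.12
tcp_pos: [0.5223, -0.1381, 0.0513]
ee_rot: [[-0.001, -0.053, 0.999], [0.0, 0.999, 0.053], [-1.0, 0.0, -0.001]]
wrist_force: [-0.9, -0.2, -1.7]
gripper_width: 0.172
```

Request:
play_rows([
  {"fingers": 1,"tx": 0.003,"ty": 0,"tz": 0,"ax": 0,"ay": 0,"az": 0},
  {"fingers": 1,"tx": 0.006,"ty": 0,"tz": 0,"ax": 0,"ay": 0,"az": 0},
  {"fingers": 1,"tx": 0.008,"ty": 0,"tz": 0,"ax": 0,"ay": 0,"az": 0},
  {"fingers": 1,"tx": 0.008,"ty": 0,"tz": 0,"ax": 0,"ay": 0,"az": 0},
])

```text
time_s: 7.45
tcp_pos: [0.5242, -0.1383, 0.0499]
ee_rot: [[0.004, -0.054, 0.999], [-0.001, 0.999, 0.054], [-1.0, -0.001, 0.004]]
wrist_force: [-4.9, 1.1, 14.6]
gripper_width: 0.175
```

Request:
play_rows([
  {"fingers": 0.3,"tx": 0,"ty": 0,"tz": 0,"ax": 0,"ay": 0,"az": 0},
  {"fingers": 0.3,"tx": -0.003,"ty": 0,"tz": 0,"ax": 0,"ay": 0,"az": 0},
  {"fingers": 0.3,"tx": -0.003,"ty": 0,"tz": 0,"ax": 0,"ay": 0,"az": 0},
  {"fingers": 0.3,"tx": -0.003,"ty": 0,"tz": 0,"ax": 0,"ay": 0,"az": 0},
])

```text
time_s: 7.78
tcp_pos: [0.5234, -0.1384, 0.0489]
ee_rot: [[0.002, -0.053, 0.999], [-0.0, 0.999, 0.053], [-1.0, -0.0, 0.002]]
wrist_force: [0.3, -0.6, 0.3]
gripper_width: 0.331
```

Request:
play_rows([
  {"fingers": 0.3,"tx": -0.04,"ty": 0,"tz": 0,"ax": 0,"ay": 0,"az": 0},
  {"fingers": 0.3,"tx": -0.09,"ty": 0,"tz": 0,"ax": 0,"ay": 0,"az": 0},
  {"fingers": 0.3,"tx": -0.14,"ty": 0,"tz": 0,"ax": 0,"ay": 0,"az": 0},
  {"fingers": 0.3,"tx": -0.19,"ty": 0,"tz": 0,"ax": 0,"ay": 0,"az": 0},
  {"fingers": 0.3,"tx": -0.2,"ty": 0,"tz": 0,"ax": 0,"ay": 0,"az": 0},
])

```text
time_s: 8.2
tcp_pos: [0.5263, -0.1389, 0.2052]
ee_rot: [[0.013, -0.054, 0.998], [-0.002, 0.999, 0.054], [-1.0, -0.003, 0.013]]
wrist_force: [0.4, 0.5, 0.6]
gripper_width: 0.349
```

Run:
```python
from h import *
T=viewer.capture("top");S=viewer.capture("scene")
crop(T,proj(T,[.522,-.138,.045])[0],64,"rT");crop(S,proj(S,[.522,-.138,.045])[0],64,"rS")
a=cv2.imread("pics/rT.png");b=cv2.imread("pics/rS.png");cv2.imwrite("pics/r2.png",np.vstack([a[150:450],b[150:450]]))
plan([(.576,.233,.2,9),(.576,.233,.119,9)])
```

```text
rT origin 256 173 scale 12.5
rS origin 247 197 scale 12.5
t 8.3 at [ 0.5241 -0.1384  0.2007] 3.02 tilt [0.0064 0.0001] w 0.353 F [-0.1  0.1 -0.3]
{'tx': np.float64(0.0005), 'ty': np.float64(0.2454), 'tz': np.float64(0.0476), 'ax': np.float64(-0.0166)} {'tx': np.float64(0.0005), 'ty': np.float64(0.2426), 'tz': np.float64(0.0603), 'ax': np.float64(-0.0166)} -> [0.576 0.233 0.2  ] 9.0
{'tx': np.float64(0.108), 'ty': np.float64(0.0), 'tz': np.float64(0.0), 'ax': np.float64(-0.0)} -> [0.576 0.233 0.119] 9.0
```

View pics/r2.png

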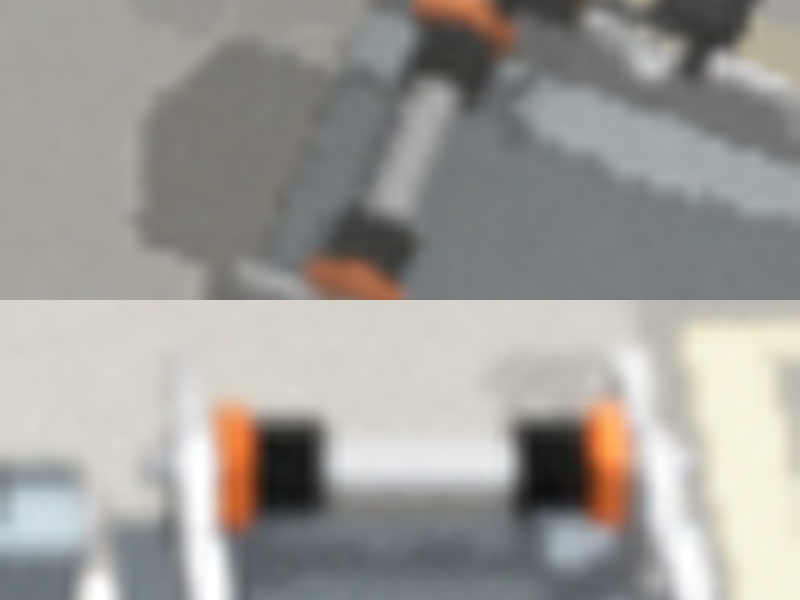

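Run:
```python
from h import *
T=viewer.capture("top");S=viewer.capture("scene")
for n in("tier_grip","tier","caddy"):
    for p,m in((T,"T"),(S,"S")):
        for d in spotter.find_in(n,p)[:1]: print(n,m,d["uv"],round(d["score"],2),onz(p,d["uv"],.118 if n=="tier_grip" else .07).round(3))
```

```text
tier_grip T [204.5, 145.3] 0.94 [0.556 0.256 0.118]
tier_grip S [266.5, 243.2] 0.39 [ 0.473 -0.414  0.118]
tier T [207.2, 145.6] 0.76 [0.581 0.261 0.07 ]
tier S [298.4, 180.9] 0.85 [0.608 0.185 0.07 ]
caddy S [285.3, 194.5] 0.65 [0.548 0.043 0.07 ]
```

Request:
play_rows([
  {"fingers": 0.3,"tx": 0,"ty": 0.05,"tz": 0.01,"ax": -0.0166,"ay": 0,"az": 0},
  {"fingers": 0.3,"tx": 0,"ty": 0.1,"tz": 0.02,"ax": -0.0166,"ay": 0,"az": 0},
  {"fingers": 0.3,"tx": 0,"ty": 0.15,"tz": 0.03,"ax": -0.0166,"ay": 0,"az": 0},
  {"fingers": 0.3,"tx": 0,"ty": 0.2,"tz": 0.04,"ax": -0.0166,"ay": 0,"az": 0},
  {"fingers": 0.3,"tx": 0,"ty": 0.2454,"tz": 0.0476,"ax": -0.0166,"ay": 0,"az": 0},
])

```text
time_s: 9.12
tcp_pos: [0.5487, 0.0493, 0.1976]
ee_rot: [[-0.001, -0.105, 0.994], [-0.0, 0.994, 0.105], [-1.0, -0.0, -0.001]]
wrist_force: [0.2, 0.6, -0.7]
gripper_width: 0.35
```

Request:
play_rows([
  {"fingers": 0.3,"tx": 0,"ty": 0.05,"tz": 0.012,"ax": -0.0166,"ay": 0,"az": 0},
  {"fingers": 0.3,"tx": 0,"ty": 0.1,"tz": 0.024,"ax": -0.0166,"ay": 0,"az": 0},
  {"fingers": 0.3,"tx": 0,"ty": 0.15,"tz": 0.036,"ax": -0.0166,"ay": 0,"az": 0},
  {"fingers": 0.3,"tx": 0,"ty": 0.2,"tz": 0.05,"ax": -0.0166,"ay": 0,"az": 0},
  {"fingers": 0.3,"tx": 0,"ty": 0.2426,"tz": 0.0603,"ax": -0.0166,"ay": 0,"az": 0},
])

```text
time_s: 9.53
tcp_pos: [0.5747, 0.2355, 0.1973]
ee_rot: [[-0.0, -0.157, 0.988], [-0.0, 0.988, 0.157], [-1.0, -0.0, -0.001]]
wrist_force: [0.7, -0.1, -0.1]
gripper_width: 0.351
```

Request:
play_rows([
  {"fingers": 0.3,"tx": 0,"ty": 0,"tz": 0,"ax": 0,"ay": 0,"az": 0},
  {"fingers": 0.3,"tx": 0,"ty": 0,"tz": 0,"ax": 0,"ay": 0,"az": 0},
])

```text
time_s: 9.7
tcp_pos: [0.5743, 0.2346, 0.1967]
ee_rot: [[-0.002, -0.159, 0.987], [-0.001, 0.987, 0.159], [-1.0, -0.001, -0.002]]
wrist_force: [-0.8, -0.4, 0.1]
gripper_width: 0.354
```

Run:
```python
from h import *
T=viewer.capture("top");S=viewer.capture("scene")
crop(T,(213,153),80,"cT2");crop(S,(290,182),80,"cS2")
a=cv2.imread("pics/cT2.png");b=cv2.imread("pics/cS2.png");cv2.imwrite("pics/c2.png",np.vstack([a[0:600],b[80:520]])[:,100:750])
im=cv2.imread("pics/c2.png");print(im.shape);cv2.imwrite("pics/c2.png",cv2.resize(im,None,fx=.57,fy=.57,interpolation=cv2.INTER_AREA))
```

```text
cT2 origin 173 123 scale 10.0
cS2 origin 250 152 scale 10.0
(1040, 650, 3)
```

View pics/c2.png

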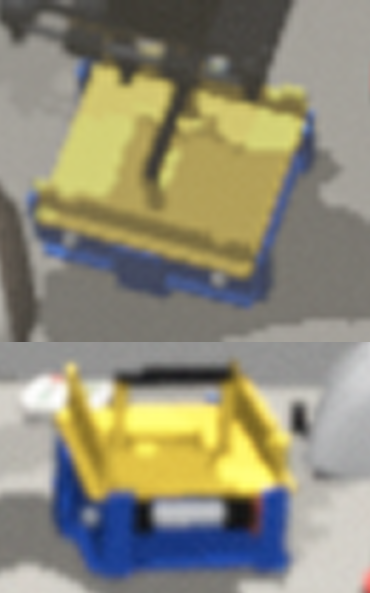

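Request:
play_rows([
  {"fingers": 0.3,"tx": 0.04,"ty": -0.002,"tz": 0.001,"ax": 0,"ay": 0,"az": 0},
  {"fingers": 0.3,"tx": 0.07,"ty": -0.002,"tz": 0.001,"ax": 0,"ay": 0,"az": 0},
  {"fingers": 0.3,"tx": 0.095,"ty": -0.002,"tz": 0.001,"ax": 0,"ay": 0,"az": 0},
  {"fingers": 0.3,"tx": 0.104,"ty": -0.002,"tz": 0.001,"ax": 0,"ay": 0,"az": 0},
  {"fingers": 0.3,"tx": 0.104,"ty": -0.002,"tz": 0.001,"ax": 0,"ay": 0,"az": 0},
])

```text
time_s: 10.22
tcp_pos: [0.5746, 0.2297, 0.1183]
ee_rot: [[-0.004, -0.155, 0.988], [-0.002, 0.988, 0.155], [-1.0, -0.002, -0.004]]
wrist_force: [0.7, 0.2, -0.0]
gripper_width: 0.354
```

Request:
play_rows([
  {"fingers": 1,"tx": 0,"ty": 0,"tz": 0,"ax": 0,"ay": 0,"az": 0},
  {"fingers": 1,"tx": 0,"ty": 0,"tz": 0,"ax": 0,"ay": 0,"az": 0},
  {"fingers": 1,"tx": 0,"ty": 0,"tz": 0,"ax": 0,"ay": 0,"az": 0},
  {"fingers": 1,"tx": 0,"ty": 0,"tz": 0,"ax": 0,"ay": 0,"az": 0},
  {"fingers": 1,"tx": 0,"ty": 0,"tz": 0,"ax": 0,"ay": 0,"az": 0},
])

```text
time_s: 10.63
tcp_pos: [0.5762, 0.2317, 0.1215]
ee_rot: [[0.002, -0.156, 0.988], [0.001, 0.988, 0.156], [-1.0, 0.0, 0.002]]
wrist_force: [-0.7, -1.5, 4.1]
gripper_width: 0.132
```

```bash
python3 -c "
from h import *
plan([(.575,.233,.17,9),(.54,.018,.17,9),(.54,.018,.064,9)])"
```

```text
t 10.63 at [0.5762 0.2317 0.1215] 9.0 tilt [0.002  0.0006] w 0.132 F [-0.7 -1.5  4.1]
{'tx': np.float64(-0.0646), 'ty': np.float64(0.0019), 'tz': np.float64(-0.0013), 'ax': np.float64(-0.0)} -> [0.575 0.233 0.17 ] 9.0
{'tx': np.float64(-0.0), 'ty': np.float64(-0.1379), 'tz': np.float64(-0.0455), 'ax': np.float64(-0.0)} {'tx': np.float64(-0.0), 'ty': np.float64(-0.1379), 'tz': np.float64(-0.0455), 'ax': np.float64(-0.0)} -> [0.54  0.018 0.17 ] 9.0
{'tx': np.float64(0.1413), 'ty': np.float64(0.0), 'tz': np.float64(0.0), 'ax': np.float64(-0.0)} -> [0.54  0.018 0.064] 9.0
```

Request:
play_rows([
  {"fingers": 1,"tx": -0.012,"ty": 0,"tz": 0,"ax": 0,"ay": 0,"az": 0},
  {"fingers": 1,"tx": -0.025,"ty": 0,"tz": 0,"ax": 0,"ay": 0,"az": 0},
  {"fingers": 1,"tx": -0.04,"ty": 0,"tz": 0,"ax": 0,"ay": 0,"az": 0},
  {"fingers": 1,"tx": -0.055,"ty": 0,"tz": 0,"ax": 0,"ay": 0,"az": 0},
  {"fingers": 1,"tx": -0.065,"ty": 0,"tz": 0,"ax": 0,"ay": 0,"az": 0},
])

```text
time_s: 11.05
tcp_pos: [0.5761, 0.2321, 0.1709]
ee_rot: [[0.002, -0.157, 0.988], [0.001, 0.988, 0.157], [-1.0, 0.001, 0.002]]
wrist_force: [1.3, 1.1, -3.4]
gripper_width: 0.134
```

Request:
play_rows([
  {"fingers": 1,"tx": 0,"ty": -0.02,"tz": -0.007,"ax": 0,"ay": 0,"az": 0},
  {"fingers": 1,"tx": 0,"ty": -0.05,"tz": -0.017,"ax": 0,"ay": 0,"az": 0},
  {"fingers": 1,"tx": 0,"ty": -0.08,"tz": -0.026,"ax": 0,"ay": 0,"az": 0},
  {"fingers": 1,"tx": 0,"ty": -0.11,"tz": -0.037,"ax": 0,"ay": 0,"az": 0},
  {"fingers": 1,"tx": 0,"ty": -0.138,"tz": -0.0455,"ax": 0,"ay": 0,"az": 0},
])

```text
time_s: 11.47
tcp_pos: [0.557, 0.1225, 0.169]
ee_rot: [[-0.001, -0.156, 0.988], [-0.0, 0.988, 0.156], [-1.0, 0.0, -0.001]]
wrist_force: [-0.2, 0.4, -3.4]
gripper_width: 0.133
```

Request:
play_rows([
  {"fingers": 1,"tx": 0,"ty": -0.035,"tz": -0.011,"ax": 0,"ay": 0,"az": 0},
  {"fingers": 1,"tx": 0,"ty": -0.07,"tz": -0.023,"ax": 0,"ay": 0,"az": 0},
  {"fingers": 1,"tx": 0,"ty": -0.1,"tz": -0.034,"ax": 0,"ay": 0,"az": 0},
  {"fingers": 1,"tx": 0,"ty": -0.125,"tz": -0.041,"ax": 0,"ay": 0,"az": 0},
  {"fingers": 1,"tx": 0,"ty": -0.138,"tz": -0.0455,"ax": 0,"ay": 0,"az": 0},
])

```text
time_s: 11.88
tcp_pos: [0.5395, 0.0142, 0.1691]
ee_rot: [[-0.001, -0.154, 0.988], [-0.0, 0.988, 0.154], [-1.0, -0.0, -0.001]]
wrist_force: [1.1, 0.6, -4.3]
gripper_width: 0.131
```

Request:
play_rows([
  {"fingers": 1,"tx": 0.03,"ty": 0,"tz": 0,"ax": 0,"ay": 0,"az": 0},
  {"fingers": 1,"tx": 0.06,"ty": 0,"tz": 0,"ax": 0,"ay": 0,"az": 0},
  {"fingers": 1,"tx": 0.09,"ty": 0,"tz": 0,"ax": 0,"ay": 0,"az": 0},
  {"fingers": 1,"tx": 0.12,"ty": 0,"tz": 0,"ax": 0,"ay": 0,"az": 0},
  {"fingers": 1,"tx": 0.12,"ty": 0,"tz": 0,"ax": 0,"ay": 0,"az": 0},
])

```text
time_s: 12.3
tcp_pos: [0.5373, 0.0159, 0.0748]
ee_rot: [[-0.009, -0.155, 0.988], [-0.002, 0.988, 0.155], [-1.0, -0.0, -0.009]]
wrist_force: [-1.2, -0.2, -4.5]
gripper_width: 0.134
```

Request:
play_rows([
  {"fingers": 1,"tx": 0.005,"ty": 0,"tz": 0,"ax": 0,"ay": 0,"az": 0},
  {"fingers": 1,"tx": 0.01,"ty": 0,"tz": 0,"ax": 0,"ay": 0,"az": 0},
  {"fingers": 1,"tx": 0.015,"ty": 0,"tz": 0,"ax": 0,"ay": 0,"az": 0},
  {"fingers": 1,"tx": 0.015,"ty": 0,"tz": 0,"ax": 0,"ay": 0,"az": 0},
  {"fingers": 1,"tx": 0.015,"ty": 0,"tz": 0,"ax": 0,"ay": 0,"az": 0},
])

```text
time_s: 12.72
tcp_pos: [0.5409, 0.0167, 0.0683]
ee_rot: [[0.001, -0.157, 0.988], [0.0, 0.988, 0.157], [-1.0, 0.0, 0.001]]
wrist_force: [0.6, 0.3, -3.8]
gripper_width: 0.132
```

Request:
play_rows([
  {"fingers": 1,"tx": 0.002,"ty": 0,"tz": 0,"ax": 0,"ay": 0,"az": 0},
  {"fingers": 1,"tx": 0.004,"ty": 0,"tz": 0,"ax": 0,"ay": 0,"az": 0},
  {"fingers": 1,"tx": 0.006,"ty": 0,"tz": 0,"ax": 0,"ay": 0,"az": 0},
  {"fingers": 1,"tx": 0.007,"ty": 0,"tz": 0,"ax": 0,"ay": 0,"az": 0},
  {"fingers": 1,"tx": 0.007,"ty": 0,"tz": 0,"ax": 0,"ay": 0,"az": 0},
])

```text
time_s: 13.13
tcp_pos: [0.5407, 0.0166, 0.0635]
ee_rot: [[0.001, -0.157, 0.988], [-0.0, 0.988, 0.157], [-1.0, -0.0, 0.001]]
wrist_force: [-2.2, -0.7, 4.5]
gripper_width: 0.133
```

Request:
play_rows([
  {"fingers": 0.3,"tx": 0,"ty": 0,"tz": 0,"ax": 0,"ay": 0,"az": 0},
  {"fingers": 0.3,"tx": 0,"ty": 0,"tz": 0,"ax": 0,"ay": 0,"az": 0},
  {"fingers": 0.3,"tx": 0,"ty": 0,"tz": 0,"ax": 0,"ay": 0,"az": 0},
  {"fingers": 0.3,"tx": 0,"ty": 0,"tz": 0,"ax": 0,"ay": 0,"az": 0},
])

```text
time_s: 13.47
tcp_pos: [0.5408, 0.0166, 0.0624]
ee_rot: [[0.001, -0.156, 0.988], [0.0, 0.988, 0.156], [-1.0, -0.0, 0.001]]
wrist_force: [-0.8, -0.0, 0.0]
gripper_width: 0.32
```

Request:
play_rows([
  {"fingers": 0.3,"tx": -0.03,"ty": 0,"tz": 0,"ax": 0,"ay": 0,"az": 0},
  {"fingers": 0.3,"tx": -0.08,"ty": 0,"tz": 0,"ax": 0,"ay": 0,"az": 0},
  {"fingers": 0.3,"tx": -0.13,"ty": 0,"tz": 0,"ax": 0,"ay": 0,"az": 0},
  {"fingers": 0.3,"tx": -0.17,"ty": 0,"tz": 0,"ax": 0,"ay": 0,"az": 0},
  {"fingers": 0.3,"tx": -0.17,"ty": 0,"tz": 0,"ax": 0,"ay": 0,"az": 0},
])

```text
time_s: 13.88
tcp_pos: [0.5446, 0.0171, 0.197]
ee_rot: [[0.014, -0.158, 0.987], [0.002, 0.987, 0.158], [-1.0, -0.0, 0.014]]
wrist_force: [-0.8, -0.5, 0.2]
gripper_width: 0.347
```

Run:
```python
from h import *
plan([(.568,.290,.19,8.9),(.568,.290,.1,8.9),(.568,.290,.038,8.9)])
T=viewer.capture("top");S=viewer.capture("scene")
crop(T,(213,153),80,"cT3");crop(S,(282,190),80,"cS3")
a=cv2.imread("pics/cT3.png");b=cv2.imread("pics/cS3.png")
cv2.imwrite("pics/c3.png",cv2.resize(np.hstack([a,b]),(800,300),interpolation=cv2.INTER_AREA))
```

```text
t 13.88 at [0.5446 0.0171 0.197 ] 9.08 tilt [0.0141 0.0022] w 0.347 F [-0.8 -0.5  0.2]
{'tx': np.float64(0.0047), 'ty': np.float64(0.1772), 'tz': np.float64(0.0441), 'ax': np.float64(0.0005)} {'tx': np.float64(0.0047), 'ty': np.float64(0.1773), 'tz': np.float64(0.0439), 'ax': np.float64(0.0005)} -> [0.568 0.29  0.19 ] 8.9
{'tx': np.float64(0.12), 'ty': np.float64(0.0), 'tz': np.float64(0.0), 'ax': np.float64(-0.0)} -> [0.568 0.29  0.1  ] 8.9
{'tx': np.float64(0.0827), 'ty': np.float64(0.0), 'tz': np.float64(0.0), 'ax': np.float64(-0.0)} -> [0.568 0.29  0.038] 8.9
cT3 origin 173 123 scale 10.0
cS3 origin 242 160 scale 10.0
```

View pics/c3.png

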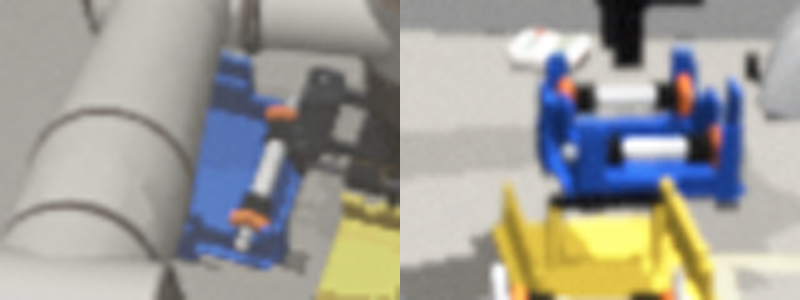

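Request:
play_rows([
  {"fingers": 0.3,"tx": 0,"ty": 0.04,"tz": 0.01,"ax": 0,"ay": 0,"az": 0},
  {"fingers": 0.3,"tx": 0,"ty": 0.09,"tz": 0.023,"ax": 0,"ay": 0,"az": 0},
  {"fingers": 0.3,"tx": 0,"ty": 0.14,"tz": 0.036,"ax": 0,"ay": 0,"az": 0},
  {"fingers": 0.3,"tx": 0,"ty": 0.177,"tz": 0.0465,"ax": 0,"ay": 0,"az": 0},
  {"fingers": 0.3,"tx": 0,"ty": 0.177,"tz": 0.0465,"ax": 0,"ay": 0,"az": 0},
])

```text
time_s: 14.4
tcp_pos: [0.5543, 0.1572, 0.1876]
ee_rot: [[-0.002, -0.161, 0.987], [-0.001, 0.987, 0.161], [-1.0, -0.0, -0.002]]
wrist_force: [0.2, 0.3, 0.2]
gripper_width: 0.352
```

Request:
play_rows([
  {"fingers": 0.3,"tx": 0,"ty": 0.05,"tz": 0.012,"ax": 0,"ay": 0,"az": 0},
  {"fingers": 0.3,"tx": 0,"ty": 0.1,"tz": 0.026,"ax": 0,"ay": 0,"az": 0},
  {"fingers": 0.3,"tx": 0,"ty": 0.15,"tz": 0.038,"ax": 0,"ay": 0,"az": 0},
  {"fingers": 0.3,"tx": 0,"ty": 0.177,"tz": 0.0465,"ax": 0,"ay": 0,"az": 0},
  {"fingers": 0.3,"tx": 0,"ty": 0.177,"tz": 0.0465,"ax": 0,"ay": 0,"az": 0},
])

```text
time_s: 14.82
tcp_pos: [0.5676, 0.2931, 0.187]
ee_rot: [[-0.002, -0.16, 0.987], [-0.001, 0.987, 0.16], [-1.0, -0.001, -0.002]]
wrist_force: [-0.6, -1.1, 1.1]
gripper_width: 0.35
```

Request:
play_rows([
  {"fingers": 0.3,"tx": 0.04,"ty": 0,"tz": 0,"ax": 0,"ay": 0,"az": 0},
  {"fingers": 0.3,"tx": 0.08,"ty": 0,"tz": 0,"ax": 0,"ay": 0,"az": 0},
  {"fingers": 0.3,"tx": 0.12,"ty": 0,"tz": 0,"ax": 0,"ay": 0,"az": 0},
  {"fingers": 0.3,"tx": 0.12,"ty": 0,"tz": 0,"ax": 0,"ay": 0,"az": 0},
  {"fingers": 0.3,"tx": 0.12,"ty": 0,"tz": 0,"ax": 0,"ay": 0,"az": 0},
])

```text
time_s: 15.23
tcp_pos: [0.5668, 0.2878, 0.0974]
ee_rot: [[-0.005, -0.156, 0.988], [-0.004, 0.988, 0.156], [-1.0, -0.004, -0.005]]
wrist_force: [1.0, -0.7, 1.0]
gripper_width: 0.35
```

Request:
play_rows([
  {"fingers": 0.3,"tx": 0.03,"ty": 0,"tz": 0,"ax": 0,"ay": 0,"az": 0},
  {"fingers": 0.3,"tx": 0.06,"ty": 0,"tz": 0,"ax": 0,"ay": 0,"az": 0},
  {"fingers": 0.3,"tx": 0.083,"ty": 0,"tz": 0,"ax": 0,"ay": 0,"az": 0},
  {"fingers": 0.3,"tx": 0.083,"ty": 0,"tz": 0,"ax": 0,"ay": 0,"az": 0},
  {"fingers": 0.3,"tx": 0.083,"ty": 0,"tz": 0,"ax": 0,"ay": 0,"az": 0},
])

```text
time_s: 15.65
tcp_pos: [0.5687, 0.2897, 0.0388]
ee_rot: [[0.001, -0.157, 0.988], [0.0, 0.988, 0.157], [-1.0, 0.0, 0.001]]
wrist_force: [-0.3, -0.2, 0.8]
gripper_width: 0.351
```

Request:
play_rows([
  {"fingers": 1,"tx": 0,"ty": 0,"tz": 0,"ax": 0,"ay": 0,"az": 0},
  {"fingers": 1,"tx": 0,"ty": 0,"tz": 0,"ax": 0,"ay": 0,"az": 0},
  {"fingers": 1,"tx": 0,"ty": 0,"tz": 0,"ax": 0,"ay": 0,"az": 0},
  {"fingers": 1,"tx": 0,"ty": 0,"tz": 0,"ax": 0,"ay": 0,"az": 0},
  {"fingers": 1,"tx": 0,"ty": 0,"tz": 0,"ax": 0,"ay": 0,"az": 0},
])

```text
time_s: 16.07
tcp_pos: [0.5687, 0.2902, 0.0392]
ee_rot: [[0.002, -0.157, 0.988], [0.001, 0.988, 0.157], [-1.0, 0.001, 0.002]]
wrist_force: [-0.4, 0.1, 4.9]
gripper_width: 0.17
```

```bash
python3 -c "
from h import *
plan([(.567,.289,.2,9),(.526,-.1983,.2,3),(.526,-.1983,.108,3)])"
```

```text
t 16.07 at [0.5687 0.2902 0.0392] 9.03 tilt [0.0023 0.0013] w 0.17 F [-0.4  0.1  4.9]
{'tx': np.float64(-0.2144), 'ty': np.float64(-0.0012), 'tz': np.float64(-0.0025), 'ax': np.float64(0.0002)} -> [0.567 0.289 0.2  ] 9.0
{'tx': np.float64(-0.0), 'ty': np.float64(-0.2111), 'tz': np.float64(-0.0519), 'ax': np.float64(0.0111)} {'tx': np.float64(-0.0), 'ty': np.float64(-0.2127), 'tz': np.float64(-0.0445), 'ax': np.float64(0.0111)} {'tx': np.float64(-0.0), 'ty': np.float64(-0.2142), 'tz': np.float64(-0.037), 'ax': np.float64(0.0111)} -> [ 0.526 -0.198  0.2  ] 3.0
{'tx': np.float64(0.1227), 'ty': np.float64(0.0), 'tz': np.float64(0.0), 'ax': np.float64(-0.0)} -> [ 0.526 -0.198  0.108] 3.0
```

Request:
play_rows([
  {"fingers": 1,"tx": -0.03,"ty": 0,"tz": 0,"ax": 0,"ay": 0,"az": 0},
  {"fingers": 1,"tx": -0.08,"ty": 0,"tz": -0.001,"ax": 0,"ay": 0,"az": 0},
  {"fingers": 1,"tx": -0.13,"ty": 0,"tz": -0.002,"ax": 0,"ay": 0,"az": 0},
  {"fingers": 1,"tx": -0.18,"ty": -0.001,"tz": -0.002,"ax": 0,"ay": 0,"az": 0},
  {"fingers": 1,"tx": -0.214,"ty": -0.001,"tz": -0.0025,"ax": 0,"ay": 0,"az": 0},
])

```text
time_s: 16.48
tcp_pos: [0.5668, 0.289, 0.2019]
ee_rot: [[0.004, -0.157, 0.988], [0.002, 0.988, 0.157], [-1.0, 0.002, 0.004]]
wrist_force: [0.5, 0.9, -1.6]
gripper_width: 0.172
```

Request:
play_rows([
  {"fingers": 1,"tx": 0,"ty": -0.04,"tz": -0.01,"ax": 0.002,"ay": 0,"az": 0},
  {"fingers": 1,"tx": 0,"ty": -0.085,"tz": -0.02,"ax": 0.004,"ay": 0,"az": 0},
  {"fingers": 1,"tx": 0,"ty": -0.13,"tz": -0.03,"ax": 0.006,"ay": 0,"az": 0},
  {"fingers": 1,"tx": 0,"ty": -0.175,"tz": -0.042,"ax": 0.009,"ay": 0,"az": 0},
  {"fingers": 1,"tx": 0,"ty": -0.211,"tz": -0.052,"ax": 0.0111,"ay": 0,"az": 0},
])

```text
time_s: 16.9
tcp_pos: [0.5512, 0.124, 0.1977]
ee_rot: [[-0.002, -0.121, 0.993], [-0.0, 0.993, 0.121], [-1.0, -0.0, -0.002]]
wrist_force: [0.6, -0.3, -1.6]
gripper_width: 0.171
```

Request:
play_rows([
  {"fingers": 1,"tx": 0,"ty": -0.045,"tz": -0.01,"ax": 0.002,"ay": 0,"az": 0},
  {"fingers": 1,"tx": 0,"ty": -0.09,"tz": -0.018,"ax": 0.004,"ay": 0,"az": 0},
  {"fingers": 1,"tx": 0,"ty": -0.135,"tz": -0.028,"ax": 0.006,"ay": 0,"az": 0},
  {"fingers": 1,"tx": 0,"ty": -0.18,"tz": -0.037,"ax": 0.009,"ay": 0,"az": 0},
  {"fingers": 1,"tx": 0,"ty": -0.213,"tz": -0.0445,"ax": 0.0111,"ay": 0,"az": 0},
])

```text
time_s: 17.32
tcp_pos: [0.5376, -0.0386, 0.1978]
ee_rot: [[-0.001, -0.085, 0.996], [0.0, 0.996, 0.085], [-1.0, 0.0, -0.001]]
wrist_force: [-0.3, -0.3, -0.7]
gripper_width: 0.173
```

Request:
play_rows([
  {"fingers": 1,"tx": 0,"ty": -0.045,"tz": -0.008,"ax": 0.002,"ay": 0,"az": 0},
  {"fingers": 1,"tx": 0,"ty": -0.09,"tz": -0.016,"ax": 0.004,"ay": 0,"az": 0},
  {"fingers": 1,"tx": 0,"ty": -0.135,"tz": -0.024,"ax": 0.006,"ay": 0,"az": 0},
  {"fingers": 1,"tx": 0,"ty": -0.18,"tz": -0.031,"ax": 0.009,"ay": 0,"az": 0},
  {"fingers": 1,"tx": 0,"ty": -0.214,"tz": -0.037,"ax": 0.0111,"ay": 0,"az": 0},
])

```text
time_s: 17.73
tcp_pos: [0.5241, -0.2008, 0.1977]
ee_rot: [[-0.001, -0.051, 0.999], [0.0, 0.999, 0.051], [-1.0, 0.0, -0.001]]
wrist_force: [0.7, 0.9, -1.5]
gripper_width: 0.174
```

Request:
play_rows([
  {"fingers": 1,"tx": 0.04,"ty": 0,"tz": 0,"ax": 0,"ay": 0,"az": 0},
  {"fingers": 1,"tx": 0.08,"ty": 0,"tz": 0,"ax": 0,"ay": 0,"az": 0},
  {"fingers": 1,"tx": 0.11,"ty": 0,"tz": 0,"ax": 0,"ay": 0,"az": 0},
  {"fingers": 1,"tx": 0.12,"ty": 0,"tz": 0,"ax": 0,"ay": 0,"az": 0},
  {"fingers": 1,"tx": 0.12,"ty": 0,"tz": 0,"ax": 0,"ay": 0,"az": 0},
])

```text
time_s: 18.15
tcp_pos: [0.5233, -0.1985, 0.1058]
ee_rot: [[-0.006, -0.052, 0.999], [0.001, 0.999, 0.052], [-1.0, 0.001, -0.006]]
wrist_force: [-0.3, -0.1, -1.1]
gripper_width: 0.173
```

Run:
```python
from h import *
S=viewer.capture("scene")
s=r.sense();P=np.array(s["tcp_pos"])
c=proj(S,P-[0,0,.004])[0];crop(S,c,64,"r3")
# auto: orange hex columns
hsv=cv2.cvtColor(S["image"],cv2.COLOR_RGB2HSV);m=((hsv[...,0]<16)&(hsv[...,0]>4)&(hsv[...,1]>120)&(hsv[...,2]>90)).astype(float)
y0=int(c[1]);w=m[y0-7:y0+8];w=w*((np.abs(np.arange(512)-c[0])<40)[None]);print("orange cols",np.where(w.sum(0)>2)[0])
plan([(.5251,-.1983,.047,3)])
```

```text
r3 origin 249 190 scale 12.5
orange cols [264 265 266 295 296 297]
t 18.2 at [ 0.5249 -0.1987  0.1077] 3.03 tilt [-0.0016 -0.0002] w 0.173 F [ 0.6  0.3 -1.1]
{'tx': np.float64(0.0809), 'ty': np.float64(0.0005), 'tz': np.float64(0.0003), 'ax': np.float64(0.0001)} -> [ 0.525 -0.198  0.047] 3.0
```

View pics/r3.png

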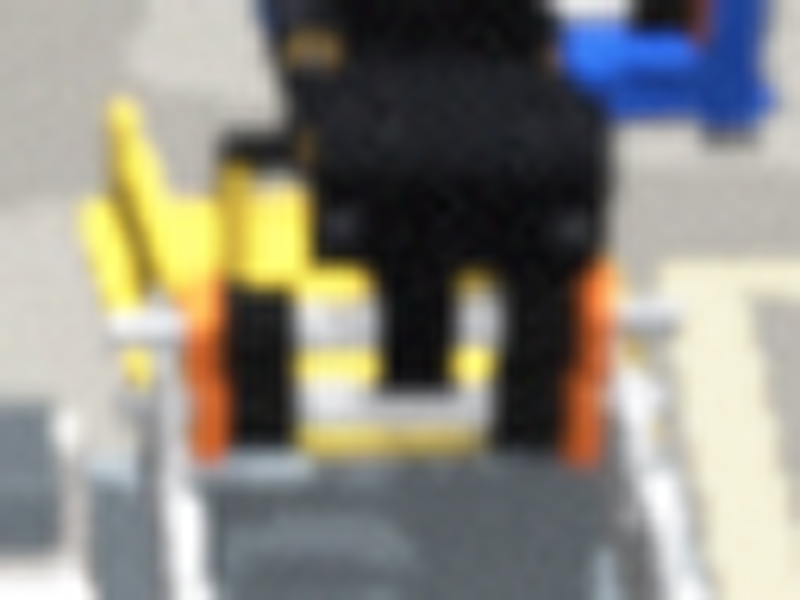

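Run:
```python
from h import *
S=viewer.capture("scene")
for d in (107,183,292,378,450,503,615,682): print(d,round(xat(S,249+d/12.5-.46,-.1987,.104),4))
plan([(.5251,-.1983,.047,3)])
```

```text
107 0.4435
183 0.4635
292 0.4923
378 0.5149
450 0.5339
503 0.5479
615 0.5775
682 0.5952
t 18.25 at [ 0.5259 -0.1988  0.1089] 3.05 tilt [ 0.0012 -0.0006] w 0.178 F [ 0.5 -0.  -0.8]
{'tx': np.float64(0.0826), 'ty': np.float64(0.0007), 'tz': np.float64(-0.001), 'ax': np.float64(0.0003)} -> [ 0.525 -0.198  0.047] 3.0
```

Request:
play_rows([
  {"fingers": 1,"tx": 0,"ty": 0.0005,"tz": 0.006,"ax": 0,"ay": 0,"az": 0},
  {"fingers": 1,"tx": 0.02,"ty": 0.0005,"tz": 0.006,"ax": 0,"ay": 0,"az": 0},
  {"fingers": 1,"tx": 0.04,"ty": 0.0005,"tz": 0.006,"ax": 0,"ay": 0,"az": 0},
  {"fingers": 1,"tx": 0.06,"ty": 0.0005,"tz": 0.006,"ax": 0,"ay": 0,"az": 0},
  {"fingers": 1,"tx": 0.07,"ty": 0.0005,"tz": 0.006,"ax": 0,"ay": 0,"az": 0},
])

```text
time_s: 18.67
tcp_pos: [0.5302, -0.1978, 0.0556]
ee_rot: [[0.001, -0.053, 0.999], [0.0, 0.999, 0.053], [-1.0, -0.0, 0.001]]
wrist_force: [-0.0, -0.8, -0.8]
gripper_width: 0.171
```

Request:
play_rows([
  {"fingers": 1,"tx": 0.003,"ty": 0,"tz": 0,"ax": 0,"ay": 0,"az": 0},
  {"fingers": 1,"tx": 0.006,"ty": 0,"tz": 0,"ax": 0,"ay": 0,"az": 0},
  {"fingers": 1,"tx": 0.009,"ty": 0,"tz": 0,"ax": 0,"ay": 0,"az": 0},
  {"fingers": 1,"tx": 0.011,"ty": 0,"tz": 0,"ax": 0,"ay": 0,"az": 0},
  {"fingers": 1,"tx": 0.011,"ty": 0,"tz": 0,"ax": 0,"ay": 0,"az": 0},
])

```text
time_s: 19.08
tcp_pos: [0.5304, -0.1982, 0.0502]
ee_rot: [[0.002, -0.053, 0.999], [-0.001, 0.999, 0.053], [-1.0, -0.001, 0.002]]
wrist_force: [-3.4, 1.8, 10.9]
gripper_width: 0.176
```

Request:
play_rows([
  {"fingers": 0.3,"tx": -0.002,"ty": 0,"tz": 0,"ax": 0,"ay": 0,"az": 0},
  {"fingers": 0.3,"tx": -0.003,"ty": 0,"tz": 0,"ax": 0,"ay": 0,"az": 0},
  {"fingers": 0.3,"tx": -0.003,"ty": 0,"tz": 0,"ax": 0,"ay": 0,"az": 0},
  {"fingers": 0.3,"tx": -0.003,"ty": 0,"tz": 0,"ax": 0,"ay": 0,"az": 0},
])

```text
time_s: 19.42
tcp_pos: [0.53, -0.1982, 0.0499]
ee_rot: [[0.001, -0.052, 0.999], [-0.0, 0.999, 0.052], [-1.0, -0.0, 0.001]]
wrist_force: [0.2, -0.4, 0.3]
gripper_width: 0.331
```

Request:
play_rows([
  {"fingers": 0.3,"tx": -0.04,"ty": 0,"tz": 0,"ax": 0,"ay": 0,"az": 0},
  {"fingers": 0.3,"tx": -0.09,"ty": 0,"tz": 0,"ax": 0,"ay": 0,"az": 0},
  {"fingers": 0.3,"tx": -0.14,"ty": 0,"tz": 0,"ax": 0,"ay": 0,"az": 0},
  {"fingers": 0.3,"tx": -0.19,"ty": 0,"tz": 0,"ax": 0,"ay": 0,"az": 0},
  {"fingers": 0.3,"tx": -0.19,"ty": 0,"tz": 0,"ax": 0,"ay": 0,"az": 0},
])

```text
time_s: 19.83
tcp_pos: [0.5341, -0.1994, 0.2006]
ee_rot: [[0.016, -0.054, 0.998], [-0.004, 0.999, 0.054], [-1.0, -0.005, 0.016]]
wrist_force: [0.0, 0.2, 0.8]
gripper_width: 0.347
```

Request:
play_rows([
  {"fingers": 0.3,"tx": 0,"ty": 0,"tz": 0,"ax": 0,"ay": 0,"az": 0},
])

```text
time_s: 19.92
tcp_pos: [0.5309, -0.1982, 0.1947]
ee_rot: [[0.006, -0.052, 0.999], [-0.001, 0.999, 0.052], [-1.0, -0.001, 0.006]]
wrist_force: [-0.3, 0.3, -0.8]
gripper_width: 0.348
```

Run:
```python
from h import *
plan([(.585,.1757,.19,8.9),(.585,.1757,.1,8.9),(.585,.1757,.038,8.9)])
```

```text
t 19.92 at [ 0.5309 -0.1982  0.1947] 3.0 tilt [ 0.0063 -0.0005] w 0.348 F [-0.3  0.3 -0.8]
{'tx': np.float64(0.0031), 'ty': np.float64(0.2471), 'tz': np.float64(0.049), 'ax': np.float64(-0.0164)} {'tx': np.float64(0.0031), 'ty': np.float64(0.2442), 'tz': np.float64(0.0617), 'ax': np.float64(-0.0164)} -> [0.585 0.176 0.19 ] 8.9
{'tx': np.float64(0.12), 'ty': np.float64(0.0), 'tz': np.float64(0.0), 'ax': np.float64(-0.0)} -> [0.585 0.176 0.1  ] 8.9
{'tx': np.float64(0.0827), 'ty': np.float64(0.0), 'tz': np.float64(0.0), 'ax': np.float64(-0.0)} -> [0.585 0.176 0.038] 8.9
```

Request:
play_rows([
  {"fingers": 0.3,"tx": 0,"ty": 0.05,"tz": 0.01,"ax": -0.0164,"ay": 0,"az": 0},
  {"fingers": 0.3,"tx": 0,"ty": 0.1,"tz": 0.02,"ax": -0.0164,"ay": 0,"az": 0},
  {"fingers": 0.3,"tx": 0,"ty": 0.15,"tz": 0.03,"ax": -0.0164,"ay": 0,"az": 0},
  {"fingers": 0.3,"tx": 0,"ty": 0.2,"tz": 0.04,"ax": -0.0164,"ay": 0,"az": 0},
  {"fingers": 0.3,"tx": 0.003,"ty": 0.247,"tz": 0.049,"ax": -0.0164,"ay": 0,"az": 0},
])

```text
time_s: 20.33
tcp_pos: [0.556, -0.0095, 0.1884]
ee_rot: [[-0.002, -0.104, 0.995], [-0.0, 0.995, 0.104], [-1.0, -0.0, -0.002]]
wrist_force: [0.1, -0.0, 0.5]
gripper_width: 0.35
```

Request:
play_rows([
  {"fingers": 0.3,"tx": 0,"ty": 0.05,"tz": 0.012,"ax": -0.0164,"ay": 0,"az": 0},
  {"fingers": 0.3,"tx": 0,"ty": 0.1,"tz": 0.024,"ax": -0.0164,"ay": 0,"az": 0},
  {"fingers": 0.3,"tx": 0,"ty": 0.15,"tz": 0.036,"ax": -0.0164,"ay": 0,"az": 0},
  {"fingers": 0.3,"tx": 0,"ty": 0.2,"tz": 0.05,"ax": -0.0164,"ay": 0,"az": 0},
  {"fingers": 0.3,"tx": 0,"ty": 0.244,"tz": 0.0617,"ax": -0.0164,"ay": 0,"az": 0},
])

```text
time_s: 20.75
tcp_pos: [0.5829, 0.1778, 0.1877]
ee_rot: [[-0.003, -0.155, 0.988], [-0.001, 0.988, 0.155], [-1.0, -0.001, -0.003]]
wrist_force: [0.6, -0.6, 0.0]
gripper_width: 0.352
```

Request:
play_rows([
  {"fingers": 0.3,"tx": 0.04,"ty": 0,"tz": 0,"ax": 0,"ay": 0,"az": 0},
  {"fingers": 0.3,"tx": 0.08,"ty": 0,"tz": 0,"ax": 0,"ay": 0,"az": 0},
  {"fingers": 0.3,"tx": 0.12,"ty": 0,"tz": 0,"ax": 0,"ay": 0,"az": 0},
  {"fingers": 0.3,"tx": 0.12,"ty": 0,"tz": 0,"ax": 0,"ay": 0,"az": 0},
  {"fingers": 0.3,"tx": 0.12,"ty": 0,"tz": 0,"ax": 0,"ay": 0,"az": 0},
])

```text
time_s: 21.17
tcp_pos: [0.5822, 0.1747, 0.0972]
ee_rot: [[-0.006, -0.155, 0.988], [-0.004, 0.988, 0.155], [-1.0, -0.003, -0.006]]
wrist_force: [0.3, 0.5, 1.2]
gripper_width: 0.345
```

Run:
```python
from h import *
plan([(.585,.1757,.038,8.9)])
```

```text
t 21.17 at [0.5822 0.1747 0.0972] 8.91 tilt [-0.0055 -0.0036] w 0.345 F [0.3 0.5 1.2]
{'tx': np.float64(0.0789), 'ty': np.float64(0.0007), 'tz': np.float64(0.0039), 'ax': np.float64(0.0001)} -> [0.585 0.176 0.038] 8.9
```

Request:
play_rows([
  {"fingers": 0.3,"tx": 0.03,"ty": 0,"tz": 0,"ax": 0,"ay": 0,"az": 0},
  {"fingers": 0.3,"tx": 0.06,"ty": 0,"tz": 0,"ax": 0,"ay": 0,"az": 0},
  {"fingers": 0.3,"tx": 0.082,"ty": 0,"tz": 0,"ax": 0,"ay": 0,"az": 0},
  {"fingers": 0.3,"tx": 0.082,"ty": 0,"tz": 0,"ax": 0,"ay": 0,"az": 0},
  {"fingers": 0.3,"tx": 0.082,"ty": 0,"tz": 0,"ax": 0,"ay": 0,"az": 0},
])

```text
time_s: 21.58
tcp_pos: [0.5844, 0.1757, 0.0394]
ee_rot: [[0.001, -0.155, 0.988], [0.0, 0.988, 0.155], [-1.0, -0.0, 0.001]]
wrist_force: [-0.2, 0.1, 0.7]
gripper_width: 0.349
```

Request:
play_rows([
  {"fingers": 1,"tx": 0,"ty": 0,"tz": 0,"ax": 0,"ay": 0,"az": 0},
  {"fingers": 1,"tx": 0,"ty": 0,"tz": 0,"ax": 0,"ay": 0,"az": 0},
  {"fingers": 1,"tx": 0,"ty": 0,"tz": 0,"ax": 0,"ay": 0,"az": 0},
  {"fingers": 1,"tx": 0,"ty": 0,"tz": 0,"ax": 0,"ay": 0,"az": 0},
  {"fingers": 1,"tx": 0,"ty": 0,"tz": 0,"ax": 0,"ay": 0,"az": 0},
])

```text
time_s: 22.0
tcp_pos: [0.5844, 0.1761, 0.0398]
ee_rot: [[0.002, -0.155, 0.988], [0.001, 0.988, 0.155], [-1.0, 0.001, 0.003]]
wrist_force: [-0.6, -0.1, 5.7]
gripper_width: 0.176
```

```bash
python3 -c "
from h import *
plan([(.584,.1757,.2,9),(.530,-.2582,.2,3),(.530,-.2582,.108,3)])"
```

```text
t 22.0 at [0.5844 0.1761 0.0398] 8.93 tilt [0.0024 0.0011] w 0.176 F [-0.6 -0.1  5.7]
{'tx': np.float64(-0.2136), 'ty': np.float64(-0.0005), 'tz': np.float64(-0.0006), 'ax': np.float64(-0.0004)} -> [0.584 0.176 0.2  ] 9.0
{'tx': np.float64(-0.0), 'ty': np.float64(-0.1867), 'tz': np.float64(-0.0539), 'ax': np.float64(0.0111)} {'tx': np.float64(-0.0), 'ty': np.float64(-0.1885), 'tz': np.float64(-0.0473), 'ax': np.float64(0.0111)} {'tx': np.float64(-0.0), 'ty': np.float64(-0.19), 'tz': np.float64(-0.0407), 'ax': np.float64(0.0111)} -> [ 0.53  -0.258  0.2  ] 3.0
{'tx': np.float64(0.1227), 'ty': np.float64(0.0), 'tz': np.float64(0.0), 'ax': np.float64(-0.0)} -> [ 0.53  -0.258  0.108] 3.0
```

Request:
play_rows([
  {"fingers": 1,"tx": -0.03,"ty": 0,"tz": 0,"ax": 0,"ay": 0,"az": 0},
  {"fingers": 1,"tx": -0.08,"ty": 0,"tz": 0,"ax": 0,"ay": 0,"az": 0},
  {"fingers": 1,"tx": -0.13,"ty": 0,"tz": 0,"ax": 0,"ay": 0,"az": 0},
  {"fingers": 1,"tx": -0.18,"ty": 0,"tz": 0,"ax": 0,"ay": 0,"az": 0},
  {"fingers": 1,"tx": -0.214,"ty": 0,"tz": 0,"ax": 0,"ay": 0,"az": 0},
])

```text
time_s: 22.42
tcp_pos: [0.5842, 0.1758, 0.2024]
ee_rot: [[0.003, -0.155, 0.988], [0.001, 0.988, 0.155], [-1.0, 0.001, 0.004]]
wrist_force: [0.5, 1.2, -2.3]
gripper_width: 0.169
```

Request:
play_rows([
  {"fingers": 1,"tx": 0,"ty": -0.04,"tz": -0.01,"ax": 0.002,"ay": 0,"az": 0},
  {"fingers": 1,"tx": 0,"ty": -0.08,"tz": -0.022,"ax": 0.004,"ay": 0,"az": 0},
  {"fingers": 1,"tx": 0,"ty": -0.12,"tz": -0.034,"ax": 0.006,"ay": 0,"az": 0},
  {"fingers": 1,"tx": 0,"ty": -0.16,"tz": -0.045,"ax": 0.009,"ay": 0,"az": 0},
  {"fingers": 1,"tx": 0,"ty": -0.187,"tz": -0.054,"ax": 0.0111,"ay": 0,"az": 0},
])

```text
time_s: 22.83
tcp_pos: [0.5639, 0.0286, 0.1982]
ee_rot: [[-0.002, -0.119, 0.993], [-0.0, 0.993, 0.119], [-1.0, -0.0, -0.002]]
wrist_force: [-0.4, 0.9, -2.2]
gripper_width: 0.174
```

Request:
play_rows([
  {"fingers": 1,"tx": 0,"ty": -0.04,"tz": -0.01,"ax": 0.002,"ay": 0,"az": 0},
  {"fingers": 1,"tx": 0,"ty": -0.08,"tz": -0.02,"ax": 0.004,"ay": 0,"az": 0},
  {"fingers": 1,"tx": 0,"ty": -0.12,"tz": -0.03,"ax": 0.006,"ay": 0,"az": 0},
  {"fingers": 1,"tx": 0,"ty": -0.16,"tz": -0.04,"ax": 0.009,"ay": 0,"az": 0},
  {"fingers": 1,"tx": 0,"ty": -0.1885,"tz": -0.0473,"ax": 0.0111,"ay": 0,"az": 0},
])

```text
time_s: 23.25
tcp_pos: [0.5457, -0.1158, 0.1982]
ee_rot: [[-0.002, -0.084, 0.996], [0.0, 0.996, 0.084], [-1.0, 0.0, -0.002]]
wrist_force: [0.7, 0.1, -1.8]
gripper_width: 0.172
```

Request:
play_rows([
  {"fingers": 1,"tx": 0,"ty": -0.04,"tz": -0.009,"ax": 0.002,"ay": 0,"az": 0},
  {"fingers": 1,"tx": 0,"ty": -0.08,"tz": -0.018,"ax": 0.004,"ay": 0,"az": 0},
  {"fingers": 1,"tx": 0,"ty": -0.12,"tz": -0.026,"ax": 0.006,"ay": 0,"az": 0},
  {"fingers": 1,"tx": 0,"ty": -0.16,"tz": -0.034,"ax": 0.009,"ay": 0,"az": 0},
  {"fingers": 1,"tx": 0,"ty": -0.19,"tz": -0.0407,"ax": 0.0111,"ay": 0,"az": 0},
])

```text
time_s: 23.67
tcp_pos: [0.5277, -0.2602, 0.1981]
ee_rot: [[-0.002, -0.049, 0.999], [0.001, 0.999, 0.049], [-1.0, 0.001, -0.002]]
wrist_force: [0.1, 0.2, -1.4]
gripper_width: 0.174
```

Request:
play_rows([
  {"fingers": 1,"tx": 0.04,"ty": 0,"tz": 0,"ax": 0,"ay": 0,"az": 0},
  {"fingers": 1,"tx": 0.08,"ty": 0,"tz": 0,"ax": 0,"ay": 0,"az": 0},
  {"fingers": 1,"tx": 0.11,"ty": 0,"tz": 0,"ax": 0,"ay": 0,"az": 0},
  {"fingers": 1,"tx": 0.12,"ty": 0,"tz": 0,"ax": 0,"ay": 0,"az": 0},
  {"fingers": 1,"tx": 0.12,"ty": 0,"tz": 0,"ax": 0,"ay": 0,"az": 0},
])

```text
time_s: 24.08
tcp_pos: [0.527, -0.258, 0.1061]
ee_rot: [[-0.006, -0.05, 0.999], [0.002, 0.999, 0.05], [-1.0, 0.002, -0.006]]
wrist_force: [-1.0, -0.1, -0.5]
gripper_width: 0.176
```

Run:
```python
from h import *
for i in range(3): S=viewer.capture("scene")
P=np.array(r.sense()["tcp_pos"])
c=proj(S,P-[0,0,.004])[0];crop(S,c,64,"r4")
plan([(.5283,-.2582,.047,3)])
```

```text
r4 origin 252 198 scale 12.5
t 24.23 at [ 0.5301 -0.2586  0.1104] 2.96 tilt [ 0.0028 -0.0011] w 0.177 F [-0.2 -0.2 -1.2]
{'tx': np.float64(0.0845), 'ty': np.float64(0.0007), 'tz': np.float64(-0.0023), 'ax': np.float64(-0.0002)} -> [ 0.528 -0.258  0.047] 3.0
```

View pics/r4.png

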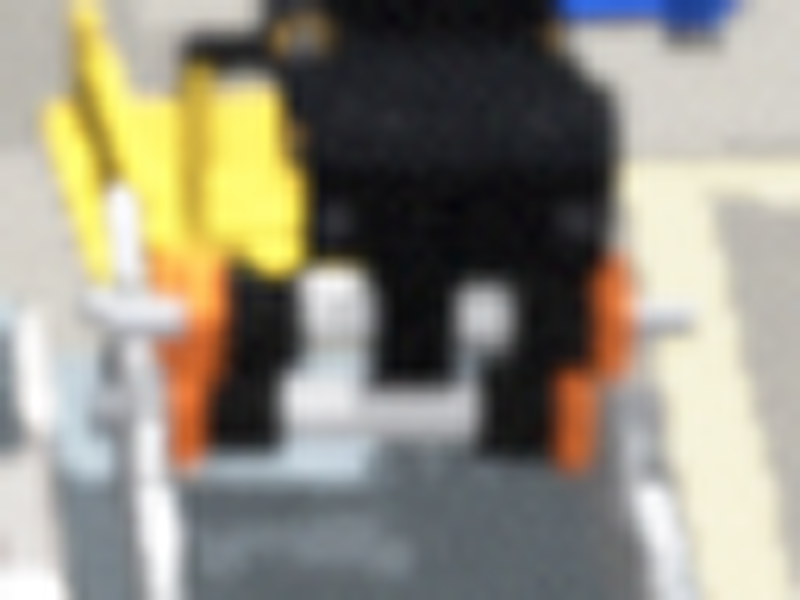

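Run:
```python
from h import *
S=viewer.capture("scene");I=S["image"].astype(int)
for rr in (221,222,223,224):
    print(rr,"L",[(c,*I[rr,c]) for c in range(256,275)]);print("  R",[(c,*I[rr,c]) for c in range(291,314)])
P=np.array(r.sense()["tcp_pos"]);print(P)
for k in (-76,-56,-48,-26,0,26,48,56,76): 
    print(k,proj(S,[.5283+k/1e3*.9986,-.2582+k/1e3*.0523,.105])[0].round(2))
```

```text
221 L [(256, np.int64(215), np.int64(213), np.int64(205)), (257, np.int64(212), np.int64(211), np.int64(204)), (258, np.int64(209), np.int64(206), np.int64(203)), (259, np.int64(222), np.int64(221), np.int64(213)), (260, np.int64(229), np.int64(229), np.int64(219)), (261, np.int64(219), np.int64(220), np.int64(218)), (262, np.int64(225), np.int64(226), np.int64(227)), (263, np.int64(230), np.int64(225), np.int64(219)), (264, np.int64(239), np.int64(207), np.int64(179)), (265, np.int64(251), np.int64(211), np.int64(159)), (266, np.int64(251), np.int64(200), np.int64(140)), (267, np.int64(252), np.int64(183), np.int64(100)), (268, np.int64(253), np.int64(186), np.int64(88)), (269, np.int64(244), np.int64(156), np.int64(75)), (270, np.int64(141), np.int64(80), np.int64(48)), (271, np.int64(43), np.int64(36), np.int64(34)), (272, np.int64(39), np.int64(38), np.int64(38)), (273, np.int64(36), np.int64(34), np.int64(33)), (274, np.int64(35), np.int64(35), np.int64(33))]
  R [(291, np.int64(163), np.int64(165), np.int64(168)), (292, np.int64(141), np.int64(143), np.int64(144)), (293, np.int
[... 7031 characters left out ...]
66), np.int64(161)), (305, np.int64(181), np.int64(180), np.int64(170)), (306, np.int64(202), np.int64(199), np.int64(180)), (307, np.int64(230), np.int64(226), np.int64(200)), (308, np.int64(239), np.int64(235), np.int64(211)), (309, np.int64(243), np.int64(239), np.int64(217)), (310, np.int64(236), np.int64(233), np.int64(211)), (311, np.int64(205), np.int64(201), np.int64(188)), (312, np.int64(188), np.int64(185), np.int64(177)), (313, np.int64(188), np.int64(183), np.int64(177))]
[ 0.53016614 -0.25856475  0.11067692]
-76 [259.65 222.55]
-56 [265.95 222.57]
-48 [268.47 222.58]
-26 [275.39 222.59]
0 [283.55 222.61]
26 [291.7  222.62]
48 [298.57 222.63]
56 [301.07 222.63]
76 [307.3  222.64]
```

Request:
play_rows([
  {"fingers": 1,"tx": 0,"ty": 0.0005,"tz": -0.0037,"ax": 0,"ay": 0,"az": 0},
  {"fingers": 1,"tx": 0.02,"ty": 0.0005,"tz": -0.0037,"ax": 0,"ay": 0,"az": 0},
  {"fingers": 1,"tx": 0.04,"ty": 0.0005,"tz": -0.0037,"ax": 0,"ay": 0,"az": 0},
  {"fingers": 1,"tx": 0.06,"ty": 0.0005,"tz": -0.0037,"ax": 0,"ay": 0,"az": 0},
  {"fingers": 1,"tx": 0.07,"ty": 0.0005,"tz": -0.0037,"ax": 0,"ay": 0,"az": 0},
])

```text
time_s: 24.7
tcp_pos: [0.5257, -0.2579, 0.0559]
ee_rot: [[-0.0, -0.051, 0.999], [0.0, 0.999, 0.051], [-1.0, 0.0, -0.0]]
wrist_force: [1.0, -0.5, -1.6]
gripper_width: 0.174
```

Request:
play_rows([
  {"fingers": 1,"tx": 0.003,"ty": 0,"tz": 0,"ax": 0,"ay": 0,"az": 0},
  {"fingers": 1,"tx": 0.006,"ty": 0,"tz": 0,"ax": 0,"ay": 0,"az": 0},
  {"fingers": 1,"tx": 0.009,"ty": 0,"tz": 0,"ax": 0,"ay": 0,"az": 0},
  {"fingers": 1,"tx": 0.011,"ty": 0,"tz": 0,"ax": 0,"ay": 0,"az": 0},
  {"fingers": 1,"tx": 0.011,"ty": 0,"tz": 0,"ax": 0,"ay": 0,"az": 0},
])

```text
time_s: 25.12
tcp_pos: [0.5268, -0.2584, 0.0508]
ee_rot: [[0.002, -0.052, 0.999], [-0.001, 0.999, 0.052], [-1.0, -0.001, 0.002]]
wrist_force: [-2.6, 1.1, 8.0]
gripper_width: 0.169
```

Request:
play_rows([
  {"fingers": 0.3,"tx": -0.002,"ty": 0,"tz": 0,"ax": 0,"ay": 0,"az": 0},
  {"fingers": 0.3,"tx": -0.003,"ty": 0,"tz": 0,"ax": 0,"ay": 0,"az": 0},
  {"fingers": 0.3,"tx": -0.003,"ty": 0,"tz": 0,"ax": 0,"ay": 0,"az": 0},
  {"fingers": 0.3,"tx": -0.003,"ty": 0,"tz": 0,"ax": 0,"ay": 0,"az": 0},
])

```text
time_s: 25.45
tcp_pos: [0.5264, -0.2582, 0.0507]
ee_rot: [[0.001, -0.051, 0.999], [-0.0, 0.999, 0.051], [-1.0, -0.0, 0.001]]
wrist_force: [-0.3, -0.3, -0.6]
gripper_width: 0.329
```

Request:
play_rows([
  {"fingers": 0.3,"tx": -0.04,"ty": 0,"tz": 0,"ax": 0,"ay": 0,"az": 0},
  {"fingers": 0.3,"tx": -0.09,"ty": 0,"tz": 0,"ax": 0,"ay": 0,"az": 0},
  {"fingers": 0.3,"tx": -0.14,"ty": 0,"tz": 0,"ax": 0,"ay": 0,"az": 0},
  {"fingers": 0.3,"tx": -0.2,"ty": 0,"tz": 0,"ax": 0,"ay": 0,"az": 0},
  {"fingers": 0.3,"tx": -0.2,"ty": 0,"tz": 0,"ax": 0,"ay": 0,"az": 0},
])

```text
time_s: 25.87
tcp_pos: [0.5302, -0.2599, 0.2093]
ee_rot: [[0.015, -0.052, 0.999], [-0.006, 0.999, 0.053], [-1.0, -0.007, 0.015]]
wrist_force: [0.8, -0.1, 1.0]
gripper_width: 0.351
```

Request:
play_rows([
  {"fingers": 1,"tx": 0,"ty": 0,"tz": 0,"ax": 0,"ay": 0,"az": 0},
  {"fingers": 1,"tx": 0,"ty": 0,"tz": 0,"ax": 0,"ay": 0,"az": 0},
])

```text
time_s: 26.03
tcp_pos: [0.5258, -0.2579, 0.2001]
ee_rot: [[0.0, -0.05, 0.999], [0.001, 0.999, 0.05], [-1.0, 0.001, 0.0]]
wrist_force: [0.5, -0.1, -1.0]
gripper_width: 0.272
```

Run:
```python
from h import *
plan([(.328,-.178,.2,3),(.328,-.178,.118,3)])
S=viewer.capture("scene");crop(S,(268,240),90,"st")
for k in (-76,-56,-26,26,56,76): print(k,*[proj(S,[x+k/1e3*.9986,y+k/1e3*.0523,.045])[0].round(1) for x,y in((.522,-.1384),(.5251,-.1983),(.5283,-.2582))])
```

```text
t 26.03 at [ 0.5258 -0.2579  0.2001] 2.89 tilt [0.0003 0.0006] w 0.272 F [ 0.5 -0.1 -1. ]
{'tx': np.float64(0.0001), 'ty': np.float64(0.0599), 'tz': np.float64(-0.129), 'ax': np.float64(-0.0003)} {'tx': np.float64(0.0001), 'ty': np.float64(0.06), 'tz': np.float64(-0.1289), 'ax': np.float64(-0.0003)} -> [ 0.328 -0.178  0.2  ] 3.0
{'tx': np.float64(0.1093), 'ty': np.float64(0.0), 'tz': np.float64(0.0), 'ax': np.float64(-0.0)} -> [ 0.328 -0.178  0.118] 3.0
st origin 223 206 scale 8.88888888888889
-76 [257.7 222. ] [258.4 230.2] [259.2 239.1]
-56 [263.5 222. ] [264.4 230.3] [265.4 239.1]
-26 [272.1 222. ] [273.3 230.3] [274.7 239.1]
26 [287.  222.1] [288.8 230.3] [290.7 239.1]
56 [295.6 222.1] [297.7 230.3] [299.9 239.1]
76 [301.3 222.1] [303.6 230.3] [306.  239.1]
```

View pics/st.png

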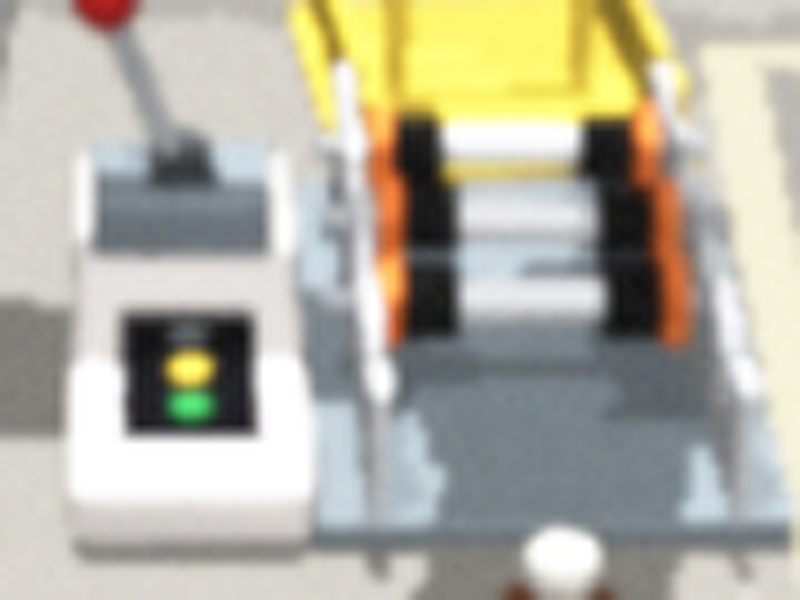

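Request:
play_rows([
  {"fingers": 1,"tx": 0,"ty": 0.02,"tz": -0.04,"ax": 0,"ay": 0,"az": 0},
  {"fingers": 1,"tx": 0,"ty": 0.04,"tz": -0.085,"ax": 0,"ay": 0,"az": 0},
  {"fingers": 1,"tx": 0,"ty": 0.06,"tz": -0.129,"ax": 0,"ay": 0,"az": 0},
  {"fingers": 1,"tx": 0,"ty": 0.08,"tz": -0.172,"ax": 0,"ay": 0,"az": 0},
  {"fingers": 1,"tx": 0,"ty": 0.1,"tz": -0.215,"ax": 0,"ay": 0,"az": 0},
])

```text
time_s: 26.5
tcp_pos: [0.3585, -0.1908, 0.1982]
ee_rot: [[-0.005, -0.05, 0.999], [0.001, 0.999, 0.05], [-1.0, 0.001, -0.005]]
wrist_force: [0.9, 0.2, 0.6]
gripper_width: 0.01
```

Request:
play_rows([
  {"fingers": 1,"tx": 0,"ty": 0.01,"tz": -0.02,"ax": 0,"ay": 0,"az": 0},
  {"fingers": 1,"tx": 0,"ty": 0.02,"tz": -0.043,"ax": 0,"ay": 0,"az": 0},
  {"fingers": 1,"tx": 0,"ty": 0.02,"tz": -0.043,"ax": 0,"ay": 0,"az": 0},
  {"fingers": 1,"tx": 0,"ty": 0.02,"tz": -0.043,"ax": 0,"ay": 0,"az": 0},
  {"fingers": 1,"tx": 0,"ty": 0.02,"tz": -0.043,"ax": 0,"ay": 0,"az": 0},
])

```text
time_s: 26.92
tcp_pos: [0.3286, -0.1782, 0.1998]
ee_rot: [[-0.001, -0.051, 0.999], [-0.0, 0.999, 0.051], [-1.0, -0.0, -0.001]]
wrist_force: [1.1, -0.6, -0.2]
gripper_width: 0.0
```

Run:
```python
from h import *
T=viewer.capture("top");S=viewer.capture("scene")
for p in(T,S):
    h=cv2.cvtColor(p["image"],cv2.COLOR_RGB2HSV);c=proj(p,[.366,-.177,.12])[0]
    m=((h[...,0]<5)|(h[...,0]>172))&(h[...,1]>140)&(h[...,2]>80)
    yy,xx=np.where(m);k=np.hypot(xx-c[0],yy-c[1])<14;print(k.sum(),xx[k].mean(),yy[k].mean(),"proj by joint:",[(v,proj(p,[.5265-.0031+(-.128+.08*np.sin(v-.5))*.9986,-.2283+.0599+(-.128+.08*np.sin(v-.5))*.0523,.048+.08*np.cos(v-.5)])[0].round(1).tolist()) for v in(0,.1,.15)])
plan([(.328,-.178,.118,3),(.4135,-.1742,.118,3)])
```

```text
0 nan nan proj by joint: [(0, [281.5, 229.8]), (0.1, [282.2, 227.9]), (0.15, [282.6, 226.9])]
29 234.41379310344828 205.27586206896552 proj by joint: [(0, [231.4, 206.5]), (0.1, [233.5, 205.5]), (0.15, [234.7, 205.1])]
t 27.02 at [ 0.3289 -0.1783  0.1998] 2.9 tilt [-0.0012 -0.    ] w 0.002 F [ 0.4 -0.5  0.2]
{'tx': np.float64(0.1091), 'ty': np.float64(0.0004), 'tz': np.float64(-0.0012), 'ax': np.float64(-0.0006)} -> [ 0.328 -0.178  0.118] 3.0
{'tx': np.float64(-0.0), 'ty': np.float64(-0.0009), 'tz': np.float64(0.1141), 'ax': np.float64(-0.0)} -> [ 0.414 -0.174  0.118] 3.0<stdin>:6: RuntimeWarning: Mean of empty slice.
  ret = ret.dtype.type(ret / rcount)
```

Request:
play_rows([
  {"fingers": 1,"tx": 0.04,"ty": 0,"tz": 0,"ax": 0,"ay": 0,"az": 0},
  {"fingers": 1,"tx": 0.08,"ty": 0,"tz": 0,"ax": 0,"ay": 0,"az": 0},
  {"fingers": 1,"tx": 0.107,"ty": 0,"tz": 0,"ax": 0,"ay": 0,"az": 0},
  {"fingers": 1,"tx": 0.107,"ty": 0,"tz": 0,"ax": 0,"ay": 0,"az": 0},
])

```text
time_s: 27.35
tcp_pos: [0.3257, -0.1779, 0.1164]
ee_rot: [[-0.01, -0.049, 0.999], [0.001, 0.999, 0.049], [-1.0, 0.002, -0.01]]
wrist_force: [-0.0, 1.3, 1.4]
gripper_width: 0.007
```

Request:
play_rows([
  {"fingers": 1,"tx": 0,"ty": 0,"tz": 0.02,"ax": 0,"ay": 0,"az": 0},
  {"fingers": 1,"tx": 0,"ty": 0,"tz": 0.04,"ax": 0,"ay": 0,"az": 0},
  {"fingers": 1,"tx": 0,"ty": 0,"tz": 0.06,"ax": 0,"ay": 0,"az": 0},
  {"fingers": 1,"tx": 0,"ty": 0,"tz": 0.08,"ax": 0,"ay": 0,"az": 0},
  {"fingers": 1,"tx": 0,"ty": 0,"tz": 0.095,"ax": 0,"ay": 0,"az": 0},
])

```text
time_s: 27.77
tcp_pos: [0.4011, -0.1748, 0.1207]
ee_rot: [[0.0, -0.051, 0.999], [-0.0, 0.999, 0.051], [-1.0, -0.0, 0.0]]
wrist_force: [-0.2, -1.4, -1.3]
gripper_width: 0.008
```

Request:
play_rows([
  {"fingers": 1,"tx": 0,"ty": 0,"tz": 0.006,"ax": 0,"ay": 0,"az": 0},
  {"fingers": 1,"tx": 0,"ty": 0,"tz": 0.012,"ax": 0,"ay": 0,"az": 0},
  {"fingers": 1,"tx": 0,"ty": 0,"tz": 0.018,"ax": 0,"ay": 0,"az": 0},
  {"fingers": 1,"tx": 0,"ty": 0,"tz": 0.018,"ax": 0,"ay": 0,"az": 0},
  {"fingers": 1,"tx": 0,"ty": 0,"tz": 0.018,"ax": 0,"ay": 0,"az": 0},
])

```text
time_s: 28.18
tcp_pos: [0.4102, -0.174, 0.1197]
ee_rot: [[-0.006, -0.05, 0.999], [0.0, 0.999, 0.05], [-1.0, 0.001, -0.006]]
wrist_force: [-4.2, -1.6, 1.9]
gripper_width: 0.006
```

Request:
play_rows([
  {"fingers": 1,"tx": 0,"ty": 0,"tz": 0.003,"ax": 0,"ay": 0,"az": 0},
  {"fingers": 1,"tx": 0,"ty": 0,"tz": 0.005,"ax": 0,"ay": 0,"az": 0},
  {"fingers": 1,"tx": 0,"ty": 0,"tz": 0.005,"ax": 0,"ay": 0,"az": 0},
])

```text
time_s: 28.43
tcp_pos: [0.4107, -0.174, 0.1194]
ee_rot: [[-0.013, -0.05, 0.999], [0.0, 0.999, 0.05], [-1.0, 0.001, -0.013]]
wrist_force: [-11.0, -2.0, 7.9]
gripper_width: 0.005
```

Request:
play_rows([
  {"fingers": 1,"tx": 0,"ty": 0,"tz": -0.03,"ax": 0,"ay": 0,"az": 0},
  {"fingers": 1,"tx": 0,"ty": 0,"tz": -0.04,"ax": 0,"ay": 0,"az": 0},
  {"fingers": 1,"tx": -0.04,"ty": 0,"tz": -0.04,"ax": 0,"ay": 0,"az": 0},
  {"fingers": 1,"tx": -0.08,"ty": 0,"tz": -0.04,"ax": 0,"ay": 0,"az": 0},
  {"fingers": 1,"tx": -0.11,"ty": 0,"tz": -0.04,"ax": 0,"ay": 0,"az": 0},
])

```text
time_s: 28.85
tcp_pos: [0.3875, -0.1754, 0.2051]
ee_rot: [[0.004, -0.051, 0.999], [-0.001, 0.999, 0.051], [-1.0, -0.001, 0.004]]
wrist_force: [1.4, -0.4, 0.5]
gripper_width: 0.002
```

Request:
play_rows([
  {"fingers": 0.3,"tx": 0,"ty": 0,"tz": 0,"ax": 0,"ay": 0,"az": 0},
  {"fingers": 0.3,"tx": 0,"ty": 0,"tz": 0,"ax": 0,"ay": 0,"az": 0},
])

```text
time_s: 29.02
tcp_pos: [0.3877, -0.1751, 0.2041]
ee_rot: [[0.005, -0.051, 0.999], [-0.0, 0.999, 0.051], [-1.0, -0.0, 0.005]]
wrist_force: [-0.2, 0.1, 0.1]
gripper_width: 0.085
```

Run:
```python
from h import *
T=viewer.capture("top");S=viewer.capture("scene")
for p in(T,S):
    h=cv2.cvtColor(p["image"],cv2.COLOR_RGB2HSV);c=proj(p,[.43,-.173,.12])[0]
    m=((h[...,0]<5)|(h[...,0]>172))&(h[...,1]>140)&(h[...,2]>60)
    yy,xx=np.where(m);k=np.hypot(xx-c[0],yy-c[1])<10;print(k.sum(),[a[k].mean() if k.any() else 0 for a in(xx,yy)],"proj by joint:",[(v,proj(p,[.5265-.0031+(-.128+.08*np.sin(v-.5))*.9986,-.2283+.0599+(-.128+.08*np.sin(v-.5))*.0523,.048+.08*np.cos(v-.5)])[0].round(1).tolist()) for v in(.9,1.0)])
crop(T,proj(T,[.54,.017,.03])[0],72,"fT");crop(S,proj(S,[.54,.017,.03])[0],72,"fS")
a=cv2.imread("pics/fT.png");b=cv2.imread("pics/fS.png");cv2.imwrite("pics/f1.png",np.vstack([a[120:],b[0:480]])[:,:])
im=cv2.imread("pics/f1.png");cv2.imwrite("pics/f1.png",cv2.resize(im,(500,600),interpolation=cv2.INTER_AREA))
plan([(.5407,.0166,.18,9),(.5407,.0166,.0635,9)])
```

```text
0 [0, 0] proj by joint: [(0.9, [288.0, 213.7]), (1.0, [288.6, 212.4])]
27 [np.float64(254.59259259259258), np.float64(206.44444444444446)] proj by joint: [(0.9, [252.3, 205.6]), (1.0, [254.4, 206.6])]
fT origin 219 153 scale 11.11111111111111
fS origin 246 179 scale 11.11111111111111
t 29.12 at [ 0.3862 -0.1749  0.202 ] 2.89 tilt [-0.0004  0.0005] w 0.171 F [-0.4 -0.9 -0.5]
{'tx': np.float64(0.0147), 'ty': np.float64(0.1223), 'tz': np.float64(0.1093), 'ax': np.float64(-0.017)} {'tx': np.float64(0.0147), 'ty': np.float64(0.1163), 'tz': np.float64(0.1157), 'ax': np.float64(-0.017)} -> [0.541 0.017 0.18 ] 9.0
{'tx': np.float64(0.1553), 'ty': np.float64(0.0), 'tz': np.float64(0.0), 'ax': np.float64(-0.0)} -> [0.541 0.017 0.064] 9.0
```

View pics/f1.png

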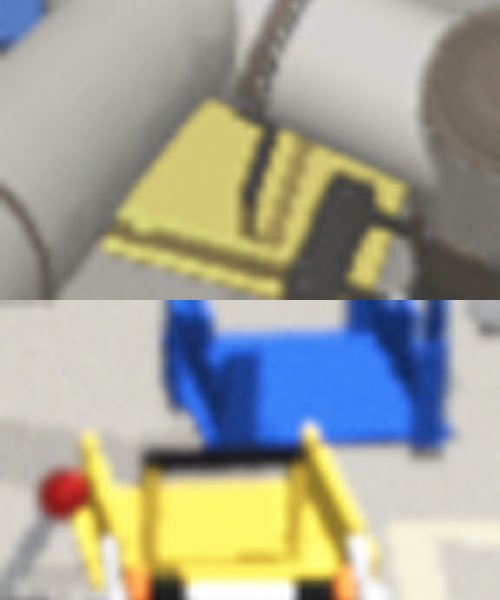

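Run:
```python
from h import *
T=viewer.capture("top");S=viewer.capture("scene")
t=lambda u,v:np.array([219+u*1.6/11.111-.46,153+(v/.625+120)/11.111-.46]); s=lambda u,v:np.array([246+u*1.6/11.111-.46,179+(v/.625-480)/11.111-.46])
o=[(T,t(268,128),(45,0,60)),(T,t(248,233),(-45,0,60)),(S,s(145,460),(-45,0,60)),(S,s(305,457),(45,0,60)),(S,s(152,505),(-40,0,40)),(S,s(295,505),(40,0,40)),(T,t(103,245),(-75,82,3))]
q,e=fit(o,[.54,.017,.157]);print(q[:2].round(4),np.degrees(q[2]),e.round(1).tolist())
q0=[.5407,.0166,np.radians(9)]
c,sn=np.cos(q0[2]),np.sin(q0[2])
print([ (proj(p,[q0[0]+c*L[0]/1e3-sn*L[1]/1e3,q0[1]+sn*L[0]/1e3+c*L[1]/1e3,L[2]/1e3])[0]-uv).round(1).tolist() for p,uv,L in o])
```

```text
[ 0.5177 -0.0039] 6.830262496049984 [[4.1, -7.7], [0.2, -3.7], [-0.9, 0.5], [-0.1, 0.4], [-0.8, -1.1], [-0.2, -1.6], [-0.0, 0.4]]
[[1.6, -14.2], [-1.6, -10.3], [5.2, -1.4], [5.6, -1.9], [5.3, -3.1], [5.5, -4.0], [-1.6, -5.3]]
```

Request:
play_rows([
  {"fingers": 0.3,"tx": -0.033,"ty": -0.04,"tz": -0.02,"ax": 0,"ay": 0,"az": 0},
  {"fingers": 0.3,"tx": -0.033,"ty": -0.09,"tz": -0.04,"ax": 0,"ay": 0,"az": 0},
  {"fingers": 0.3,"tx": -0.033,"ty": -0.14,"tz": -0.06,"ax": 0,"ay": 0,"az": 0},
  {"fingers": 0.3,"tx": -0.033,"ty": -0.18,"tz": -0.08,"ax": 0,"ay": 0,"az": 0},
  {"fingers": 0.3,"tx": -0.033,"ty": -0.212,"tz": -0.1,"ax": 0,"ay": 0,"az": 0},
])

```text
time_s: 29.63
tcp_pos: [0.3188, -0.3395, 0.2262]
ee_rot: [[-0.002, -0.05, 0.999], [0.001, 0.999, 0.05], [-1.0, 0.001, -0.002]]
wrist_force: [-0.1, -0.4, -0.0]
gripper_width: 0.348
```

Request:
play_rows([
  {"fingers": 0.3,"tx": -0.033,"ty": -0.05,"tz": -0.02,"ax": 0,"ay": 0,"az": 0},
  {"fingers": 0.3,"tx": -0.033,"ty": -0.1,"tz": -0.04,"ax": 0,"ay": 0,"az": 0},
  {"fingers": 0.3,"tx": -0.033,"ty": -0.14,"tz": -0.06,"ax": 0,"ay": 0,"az": 0},
  {"fingers": 0.3,"tx": -0.033,"ty": -0.18,"tz": -0.08,"ax": 0,"ay": 0,"az": 0},
  {"fingers": 0.3,"tx": -0.033,"ty": -0.212,"tz": -0.1,"ax": 0,"ay": 0,"az": 0},
])

```text
time_s: 30.05
tcp_pos: [0.2518, -0.5023, 0.2504]
ee_rot: [[-0.002, -0.05, 0.999], [0.002, 0.999, 0.05], [-1.0, 0.002, -0.002]]
wrist_force: [0.2, 0.0, 0.2]
gripper_width: 0.352
```

Run:
```python
from h import *
T=viewer.capture("top");S=viewer.capture("scene")
ct,cs=proj(T,[.525,0,.03])[0],proj(S,[.525,0,.03])[0]
crop(T,ct,80,"gT");crop(S,cs+[0,-3],80,"gS")
a=cv2.imread("pics/gT.png");b=cv2.imread("pics/gS.png");cv2.imwrite("pics/g1.png",np.hstack([a[:,200:600],b[:,200:600]]))
plan([])
```

```text
gT origin 217 154 scale 10.0
gS origin 239 175 scale 10.0
t 30.15 at [ 0.251  -0.5029  0.2497] 2.64 tilt [-0.0028  0.0023] w 0.35 F [-0.6  0.6  0.2]
```

View pics/g1.png

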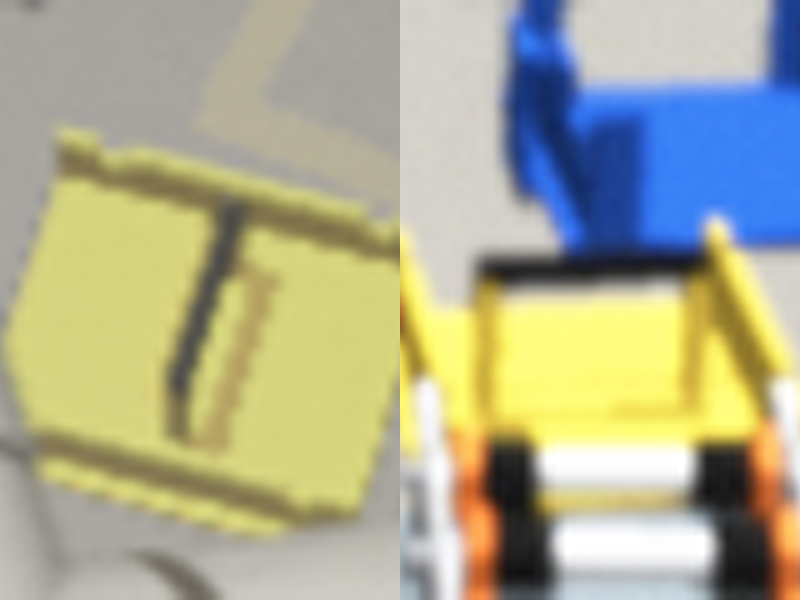

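Run:
```python
from h import *
T=viewer.capture("top");S=viewer.capture("scene")
t=lambda u,v:np.array([217+(u+200)/10-.45,154+v/10-.45]); s=lambda u,v:np.array([239+(u-200)/10-.45,175+v/10-.45])
o=[(T,t(232,205),(45,0,62)),(T,t(177,388),(-45,0,62)),(S,s(478,266),(-45,0,61)),(S,s(488,340),(-40,0,35)),(S,s(693,340),(40,0,35))]
q,e=fit(o,[.54,.017,.157]);print(q[:2].round(4),np.degrees(q[2]),e.round(1).tolist())
q,e=fit(o[:2],[.54,.017,.157]);print(q[:2].round(4),np.degrees(q[2]),e.round(1).tolist())
q,e=fit(o[2:],[.54,.017,.157]);print(q[:2].round(4),np.degrees(q[2]),e.round(1).tolist())
```

```text
[ 0.5191 -0.0009] 9.076323236483534 [[0.6, -0.8], [0.1, 0.2], [-0.4, 0.6], [-0.3, -0.5], [0.1, -1.4]]
[ 5.172e-01 -3.000e-04] 9.939800497135852 [[0.1, -0.6], [-0.1, 0.5]]
[ 0.5199 -0.007 ] 0.5023882406291961 [[-0.3, 0.5], [-0.2, -0.5], [0.7, -0.0]]
```

Run:
```python
from h import *
plan([(.519,-.0005,.2,9.1),(.519,-.0005,.11,9.1),(.519,-.0005,.062,9.1)],step=.2)
```

```text
t 30.25 at [ 0.2522 -0.5004  0.2502] 2.8 tilt [-0.0021  0.0027] w 0.35 F [ 0.3  0.4 -0.8]
{'tx': np.float64(0.0223), 'ty': np.float64(0.2161), 'tz': np.float64(0.1293), 'ax': np.float64(-0.0117)} {'tx': np.float64(0.0223), 'ty': np.float64(0.2113), 'tz': np.float64(0.1371), 'ax': np.float64(-0.0117)} {'tx': np.float64(0.0223), 'ty': np.float64(0.2061), 'tz': np.float64(0.1448), 'ax': np.float64(-0.0117)} -> [ 0.519 -0.     0.2  ] 9.1
{'tx': np.float64(0.12), 'ty': np.float64(0.0), 'tz': np.float64(0.0), 'ax': np.float64(-0.0)} -> [ 0.519 -0.     0.11 ] 9.1
{'tx': np.float64(0.064), 'ty': np.float64(0.0), 'tz': np.float64(0.0), 'ax': np.float64(-0.0)} -> [ 0.519 -0.     0.062] 9.1
```

Request:
play_rows([
  {"fingers": 0.3,"tx": 0.004,"ty": 0.043,"tz": 0.026,"ax": -0.0117,"ay": 0,"az": 0},
  {"fingers": 0.3,"tx": 0.009,"ty": 0.086,"tz": 0.052,"ax": -0.0117,"ay": 0,"az": 0},
  {"fingers": 0.3,"tx": 0.013,"ty": 0.13,"tz": 0.077,"ax": -0.0117,"ay": 0,"az": 0},
  {"fingers": 0.3,"tx": 0.018,"ty": 0.173,"tz": 0.103,"ax": -0.0117,"ay": 0,"az": 0},
  {"fingers": 0.3,"tx": 0.022,"ty": 0.216,"tz": 0.129,"ax": -0.0117,"ay": 0,"az": 0},
])

```text
time_s: 30.67
tcp_pos: [0.3417, -0.3309, 0.235]
ee_rot: [[-0.0, -0.089, 0.996], [0.0, 0.996, 0.089], [-1.0, 0.001, -0.0]]
wrist_force: [0.7, -0.1, 0.3]
gripper_width: 0.358
```

Request:
play_rows([
  {"fingers": 0.3,"tx": 0.004,"ty": 0.042,"tz": 0.027,"ax": -0.0117,"ay": 0,"az": 0},
  {"fingers": 0.3,"tx": 0.009,"ty": 0.084,"tz": 0.054,"ax": -0.0117,"ay": 0,"az": 0},
  {"fingers": 0.3,"tx": 0.013,"ty": 0.127,"tz": 0.082,"ax": -0.0117,"ay": 0,"az": 0},
  {"fingers": 0.3,"tx": 0.018,"ty": 0.17,"tz": 0.11,"ax": -0.0117,"ay": 0,"az": 0},
  {"fingers": 0.3,"tx": 0.022,"ty": 0.211,"tz": 0.137,"ax": -0.0117,"ay": 0,"az": 0},
])

```text
time_s: 31.08
tcp_pos: [0.43, -0.1639, 0.2188]
ee_rot: [[-0.0, -0.126, 0.992], [0.0, 0.992, 0.126], [-1.0, 0.0, -0.0]]
wrist_force: [0.6, -0.8, -0.4]
gripper_width: 0.35
```

Request:
play_rows([
  {"fingers": 0.3,"tx": 0.004,"ty": 0.042,"tz": 0.029,"ax": -0.0117,"ay": 0,"az": 0},
  {"fingers": 0.3,"tx": 0.009,"ty": 0.084,"tz": 0.058,"ax": -0.0117,"ay": 0,"az": 0},
  {"fingers": 0.3,"tx": 0.013,"ty": 0.126,"tz": 0.088,"ax": -0.0117,"ay": 0,"az": 0},
  {"fingers": 0.3,"tx": 0.018,"ty": 0.168,"tz": 0.118,"ax": -0.0117,"ay": 0,"az": 0},
  {"fingers": 0.3,"tx": 0.022,"ty": 0.206,"tz": 0.145,"ax": -0.0117,"ay": 0,"az": 0},
])

```text
time_s: 31.5
tcp_pos: [0.5185, 0.0031, 0.2022]
ee_rot: [[-0.0, -0.163, 0.987], [0.0, 0.987, 0.163], [-1.0, 0.0, -0.0]]
wrist_force: [-0.6, -0.3, 1.3]
gripper_width: 0.352
```

Request:
play_rows([
  {"fingers": 0.3,"tx": 0.04,"ty": 0,"tz": 0,"ax": 0,"ay": 0,"az": 0},
  {"fingers": 0.3,"tx": 0.08,"ty": 0,"tz": 0,"ax": 0,"ay": 0,"az": 0},
  {"fingers": 0.3,"tx": 0.12,"ty": 0,"tz": 0,"ax": 0,"ay": 0,"az": 0},
  {"fingers": 0.3,"tx": 0.12,"ty": 0,"tz": 0,"ax": 0,"ay": 0,"az": 0},
  {"fingers": 0.3,"tx": 0.12,"ty": 0,"tz": 0,"ax": 0,"ay": 0,"az": 0},
])

```text
time_s: 31.92
tcp_pos: [0.5174, 0.0003, 0.1116]
ee_rot: [[-0.004, -0.162, 0.987], [-0.002, 0.987, 0.162], [-1.0, -0.001, -0.004]]
wrist_force: [0.4, 0.8, 1.2]
gripper_width: 0.351
```

Run:
```python
from h import *
for i in range(4):S=viewer.capture("scene")
plan([(.519,-.0005,.0625,9.1)])
b=proj(S,[.519,-.0005,.03])[0];print(b)
# handle/post columns: dark bar on yellow; posts
h=cv2.cvtColor(S["image"],cv2.COLOR_RGB2HSV)
```

```text
t 32.12 at [5.199e-01 2.000e-04 1.147e-01] 9.26 tilt [0.0042 0.001 ] w 0.352 F [-0.2  1.   0.3]
{'tx': np.float64(0.0696), 'ty': np.float64(-0.0008), 'tz': np.float64(-0.0014), 'ax': np.float64(0.0009)} -> [ 0.519 -0.     0.062] 9.1
[277.46732767 208.71236654]
```

Request:
play_rows([
  {"fingers": 0.3,"tx": 0.03,"ty": 0,"tz": -0.001,"ax": 0,"ay": 0,"az": 0},
  {"fingers": 0.3,"tx": 0.055,"ty": 0,"tz": -0.001,"ax": 0,"ay": 0,"az": 0},
  {"fingers": 0.3,"tx": 0.068,"ty": 0,"tz": -0.001,"ax": 0,"ay": 0,"az": 0},
  {"fingers": 0.3,"tx": 0.068,"ty": 0,"tz": -0.001,"ax": 0,"ay": 0,"az": 0},
  {"fingers": 0.3,"tx": 0.068,"ty": 0,"tz": -0.001,"ax": 0,"ay": 0,"az": 0},
])

```text
time_s: 32.53
tcp_pos: [0.5185, -0.0003, 0.0623]
ee_rot: [[0.001, -0.161, 0.987], [-0.0, 0.987, 0.161], [-1.0, -0.0, 0.001]]
wrist_force: [-0.2, -0.1, 1.0]
gripper_width: 0.35
```

Request:
play_rows([
  {"fingers": 1,"tx": 0,"ty": 0,"tz": 0,"ax": 0,"ay": 0,"az": 0},
  {"fingers": 1,"tx": 0,"ty": 0,"tz": 0,"ax": 0,"ay": 0,"az": 0},
  {"fingers": 1,"tx": 0,"ty": 0,"tz": 0,"ax": 0,"ay": 0,"az": 0},
  {"fingers": 1,"tx": 0,"ty": 0,"tz": 0,"ax": 0,"ay": 0,"az": 0},
  {"fingers": 1,"tx": 0,"ty": 0,"tz": 0,"ax": 0,"ay": 0,"az": 0},
])

```text
time_s: 32.95
tcp_pos: [0.5184, -0.0001, 0.0623]
ee_rot: [[0.001, -0.16, 0.987], [0.0, 0.987, 0.16], [-1.0, 0.0, 0.001]]
wrist_force: [-0.7, 1.1, 4.0]
gripper_width: 0.134
```

Run:
```python
from h import *
S=viewer.capture("scene");I=S["image"].astype(int)
plan([(.52,0,.17,9),(.5762,.2317,.17,9.0),(.5762,.2317,.15,9)])
for k in(-45,-40,40,45): print(k,proj(S,[.519+k/1e3*.987,k/1e3*.157,.06])[0].round(2))
for rr in (200,201,202,205): print(rr,[f"{c}:{I[rr,c,0]},{I[rr,c,2]}" for c in list(range(259,274))+list(range(282,297))])
```

```text
t 33.0 at [ 5.184e-01 -1.000e-04  6.230e-02] 9.23 tilt [0.0013 0.0004] w 0.135 F [-1.2  0.8  4.6]
{'tx': np.float64(-0.1436), 'ty': np.float64(-0.0002), 'tz': np.float64(0.0021), 'ax': np.float64(0.0013)} -> [0.52 0.   0.17] 9.0
{'tx': np.float64(-0.0), 'ty': np.float64(0.1467), 'tz': np.float64(0.0612), 'ax': np.float64(-0.0)} {'tx': np.float64(-0.0), 'ty': np.float64(0.1467), 'tz': np.float64(0.0612), 'ax': np.float64(-0.0)} -> [0.576 0.232 0.17 ] 9.0
{'tx': np.float64(0.0267), 'ty': np.float64(0.0), 'tz': np.float64(0.0), 'ax': np.float64(-0.0)} -> [0.576 0.232 0.15 ] 9.0
-45 [265.9  201.88]
-40 [267.23 201.83]
40 [288.28 200.98]
45 [289.59 200.93]
200 ['259:209,113', '260:214,179', '261:213,199', '262:212,201', '263:213,202', '264:214,201', '265:206,195', '266:180,169', '267:148,140', '268:137,130', '269:134,126', '270:130,122', '271:132,124', '272:130,122', '273:119,111', '282:21,42', '283:25,66', '284:25,75', '285:19,72', '286:24,76', '287:25,75', '288:34,70', '289:77,51', '290:155,53', '291:218,83', '292:230,124', '293:194,153', '294:160,162', '295:155,161', '296:154,159']
201
[... 578 characters left out ...]
', '270:30,31', '271:31,33', '272:37,35', '273:39,38', '282:38,38', '283:53,54', '284:56,55', '285:58,55', '286:66,59', '287:71,43', '288:95,35', '289:111,35', '290:135,41', '291:179,55', '292:235,85', '293:244,128', '294:223,166', '295:190,174', '296:187,175']
205 ['259:172,49', '260:193,64', '261:197,84', '262:163,103', '263:149,110', '264:148,109', '265:146,99', '266:157,71', '267:192,62', '268:190,66', '269:169,82', '270:158,95', '271:160,103', '272:174,116', '273:203,131', '282:240,128', '283:247,142', '284:246,139', '285:247,132', '286:242,122', '287:200,78', '288:192,62', '289:182,55', '290:145,41', '291:128,35', '292:151,45', '293:213,68', '294:245,110', '295:236,147', '296:203,172']
```

Request:
play_rows([
  {"fingers": 1,"tx": -0.015,"ty": 0,"tz": 0,"ax": 0.0013,"ay": 0,"az": 0},
  {"fingers": 1,"tx": -0.04,"ty": 0,"tz": 0,"ax": 0.0013,"ay": 0,"az": 0},
  {"fingers": 1,"tx": -0.08,"ty": 0,"tz": 0,"ax": 0.0013,"ay": 0,"az": 0},
  {"fingers": 1,"tx": -0.12,"ty": 0,"tz": 0,"ax": 0.0013,"ay": 0,"az": 0},
  {"fingers": 1,"tx": -0.144,"ty": 0,"tz": 0.002,"ax": 0.0013,"ay": 0,"az": 0},
])

```text
time_s: 33.42
tcp_pos: [0.5196, -0.0001, 0.1717]
ee_rot: [[0.002, -0.157, 0.988], [0.0, 0.988, 0.157], [-1.0, 0.0, 0.002]]
wrist_force: [1.1, 0.9, -2.9]
gripper_width: 0.135
```

Request:
play_rows([
  {"fingers": 1,"tx": 0,"ty": 0.02,"tz": 0.008,"ax": 0,"ay": 0,"az": 0},
  {"fingers": 1,"tx": 0,"ty": 0.05,"tz": 0.02,"ax": 0,"ay": 0,"az": 0},
  {"fingers": 1,"tx": 0,"ty": 0.085,"tz": 0.035,"ax": 0,"ay": 0,"az": 0},
  {"fingers": 1,"tx": 0,"ty": 0.12,"tz": 0.05,"ax": 0,"ay": 0,"az": 0},
  {"fingers": 1,"tx": 0,"ty": 0.147,"tz": 0.061,"ax": 0,"ay": 0,"az": 0},
])

```text
time_s: 33.83
tcp_pos: [0.547, 0.1174, 0.1685]
ee_rot: [[-0.002, -0.156, 0.988], [-0.0, 0.988, 0.156], [-1.0, 0.0, -0.002]]
wrist_force: [0.1, -0.4, -3.3]
gripper_width: 0.135
```

Request:
play_rows([
  {"fingers": 1,"tx": 0,"ty": 0.035,"tz": 0.015,"ax": 0,"ay": 0,"az": 0},
  {"fingers": 1,"tx": 0,"ty": 0.07,"tz": 0.03,"ax": 0,"ay": 0,"az": 0},
  {"fingers": 1,"tx": 0,"ty": 0.1,"tz": 0.042,"ax": 0,"ay": 0,"az": 0},
  {"fingers": 1,"tx": 0,"ty": 0.13,"tz": 0.054,"ax": 0,"ay": 0,"az": 0},
  {"fingers": 1,"tx": 0,"ty": 0.147,"tz": 0.061,"ax": 0,"ay": 0,"az": 0},
])

```text
time_s: 34.25
tcp_pos: [0.575, 0.234, 0.168]
ee_rot: [[-0.002, -0.158, 0.988], [-0.001, 0.988, 0.158], [-1.0, -0.0, -0.002]]
wrist_force: [0.4, -0.6, -3.7]
gripper_width: 0.129
```

Request:
play_rows([
  {"fingers": 1,"tx": 0,"ty": 0,"tz": 0,"ax": 0,"ay": 0,"az": 0},
  {"fingers": 1,"tx": 0,"ty": 0,"tz": 0,"ax": 0,"ay": 0,"az": 0},
  {"fingers": 1,"tx": 0,"ty": 0,"tz": 0,"ax": 0,"ay": 0,"az": 0},
])

```text
time_s: 34.5
tcp_pos: [0.5745, 0.231, 0.1687]
ee_rot: [[-0.002, -0.156, 0.988], [-0.001, 0.988, 0.156], [-1.0, -0.001, -0.002]]
wrist_force: [0.4, 0.1, -2.6]
gripper_width: 0.135
```

Run:
```python
from h import *
plan([(.5757,.2325,.138,9.0)])
```

```text
t 34.5 at [0.5745 0.231  0.1687] 8.96 tilt [-0.0022 -0.0012] w 0.135 F [ 0.4  0.1 -2.6]
{'tx': np.float64(0.041), 'ty': np.float64(0.0018), 'tz': np.float64(0.0019), 'ax': np.float64(-0.0002)} -> [0.576 0.232 0.138] 9.0
```

Request:
play_rows([
  {"fingers": 1,"tx": 0.014,"ty": 0.001,"tz": 0.001,"ax": 0,"ay": 0,"az": 0},
  {"fingers": 1,"tx": 0.028,"ty": 0.001,"tz": 0.0015,"ax": 0,"ay": 0,"az": 0},
  {"fingers": 1,"tx": 0.04,"ty": 0.001,"tz": 0.0015,"ax": 0,"ay": 0,"az": 0},
  {"fingers": 1,"tx": 0.04,"ty": 0.001,"tz": 0.0015,"ax": 0,"ay": 0,"az": 0},
  {"fingers": 1,"tx": 0.04,"ty": 0.001,"tz": 0.0015,"ax": 0,"ay": 0,"az": 0},
])

```text
time_s: 34.92
tcp_pos: [0.5757, 0.2321, 0.1382]
ee_rot: [[-0.002, -0.156, 0.988], [-0.002, 0.988, 0.156], [-1.0, -0.001, -0.003]]
wrist_force: [-0.1, 0.4, -3.3]
gripper_width: 0.139
```

Run:
```python
from h import *
for i in range(3):S=viewer.capture("scene")
T=viewer.capture("top")
plan([(.5757,.2325,.1215,9.0)])
crop(T,(213,153),80,"hT");crop(S,(290,182),64,"hS")
a=cv2.imread("pics/hT.png");b=cv2.imread("pics/hS.png")
cv2.imwrite("pics/h1.png",np.hstack([cv2.resize(a[:,80:680],(400,400),interpolation=cv2.INTER_AREA),cv2.resize(b[:,100:700],(400,400),interpolation=cv2.INTER_AREA)]))
```

```text
t 35.12 at [0.5767 0.2331 0.1401] 9.0 tilt [0.001  0.0006] w 0.138 F [ 0.5 -0.1 -3.2]
{'tx': np.float64(0.0248), 'ty': np.float64(-0.0006), 'tz': np.float64(-0.0014), 'ax': np.float64(-0.0)} -> [0.576 0.232 0.122] 9.0
hT origin 173 123 scale 10.0
hS origin 258 158 scale 12.5
```

View pics/h1.png

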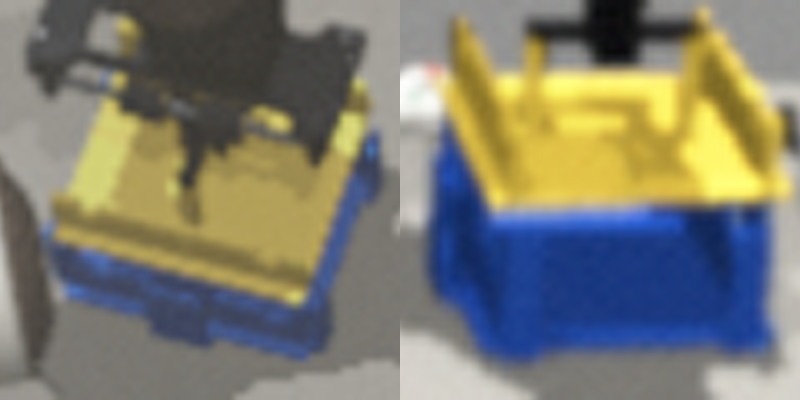

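Run:
```python
from h import *
S=viewer.capture("scene");T=viewer.capture("top")
s=lambda u,v:np.array([258+((u-400)*1.5+100)/12.5-.46,158+(v*1.5)/12.5-.46])
t=lambda u,v:np.array([173+(u*1.5+80)/10-.45,123+v*1.5/10-.45])
z=76.5
o=[(S,s(495,208),(-75,-82,z)),(S,s(790,195),(75,-82,z)),(S,s(536,75),(-40,0,z+40)),(S,s(690,75),(40,0,z+40)),(T,t(303,303),(-75,-82,z)),(S,s(526,30),(-45,0,z+60)),(T,t(52,235),(-75,82,z))]
q,e=fit(o,[.576,.233,.157]);print("tier",q[:2].round(4),np.degrees(q[2]),e.round(1).tolist())
c=[(S,s(500,362),(-75,-82,0)),(S,s(772,350),(75,-82,0)),(T,t(305,356),(-75,-82,0)),(T,t(68,292),(-75,82,0))]
q,e=fit(c,[.576,.233,.157]);print("cad",q[:2].round(4),np.degrees(q[2]),e.round(1).tolist())
# numeric edges: yellow/blue columns
I=cv2.cvtColor(S["image"],cv2.COLOR_RGB2HSV)
yl=(abs(I[...,0].astype(int)-27)<9)&(I[...,1]>110);bl=(abs(I[...,0].astype(int)-112)<12)&(I[...,1]>140)
for rr in (172,173,174,175,178,182,186): 
    f=lambda m:(np.where(m[rr,255:325])[0]+255)[[0,-1]] if m[rr,255:325].any() else None
    print(rr,"y",f(yl),"b",f(bl))
```

```text
tier [0.5789 0.2344] 8.962596149842769 [[-0.3, 0.3], [0.7, 0.7], [-0.1, -0.4], [0.2, -0.9], [-0.2, 0.1], [0.1, 0.4], [-0.2, 0.3]]
cad [0.5791 0.2328] 8.800427290193747 [[-1.7, -0.6], [1.5, -0.5], [0.6, 0.2], [-0.2, -0.1]]
172 y [273 312] b None
173 y [273 312] b None
174 y [273 312] b None
175 y [274 311] b None
178 y [275 311] b [271 273]
182 y None b [271 275]
186 y None b [270 309]
```

Request:
play_rows([
  {"fingers": 1,"tx": 0.004,"ty": -0.001,"tz": -0.0005,"ax": 0,"ay": 0,"az": 0},
  {"fingers": 1,"tx": 0.009,"ty": -0.001,"tz": -0.0005,"ax": 0,"ay": 0,"az": 0},
  {"fingers": 1,"tx": 0.014,"ty": -0.001,"tz": -0.0005,"ax": 0,"ay": 0,"az": 0},
  {"fingers": 1,"tx": 0.018,"ty": -0.001,"tz": -0.0005,"ax": 0,"ay": 0,"az": 0},
  {"fingers": 1,"tx": 0.018,"ty": -0.001,"tz": -0.0005,"ax": 0,"ay": 0,"az": 0},
])

```text
time_s: 35.63
tcp_pos: [0.5754, 0.2318, 0.1248]
ee_rot: [[-0.002, -0.156, 0.988], [-0.001, 0.988, 0.156], [-1.0, -0.001, -0.002]]
wrist_force: [-0.5, -0.1, -3.0]
gripper_width: 0.132
```

Request:
play_rows([
  {"fingers": 1,"tx": 0.002,"ty": 0,"tz": 0,"ax": 0,"ay": 0,"az": 0},
  {"fingers": 1,"tx": 0.004,"ty": 0,"tz": 0,"ax": 0,"ay": 0,"az": 0},
  {"fingers": 1,"tx": 0.006,"ty": 0,"tz": 0,"ax": 0,"ay": 0,"az": 0},
  {"fingers": 1,"tx": 0.006,"ty": 0,"tz": 0,"ax": 0,"ay": 0,"az": 0},
  {"fingers": 1,"tx": 0.006,"ty": 0,"tz": 0,"ax": 0,"ay": 0,"az": 0},
])

```text
time_s: 36.05
tcp_pos: [0.576, 0.2321, 0.1215]
ee_rot: [[-0.0, -0.156, 0.988], [-0.0, 0.988, 0.156], [-1.0, -0.0, -0.0]]
wrist_force: [0.5, 0.5, -3.9]
gripper_width: 0.133
```

Request:
play_rows([
  {"fingers": 1,"tx": 0.001,"ty": 0,"tz": 0,"ax": 0,"ay": 0,"az": 0},
  {"fingers": 1,"tx": 0.002,"ty": 0,"tz": 0,"ax": 0,"ay": 0,"az": 0},
  {"fingers": 1,"tx": 0.003,"ty": 0,"tz": 0,"ax": 0,"ay": 0,"az": 0},
  {"fingers": 1,"tx": 0.003,"ty": 0,"tz": 0,"ax": 0,"ay": 0,"az": 0},
])

```text
time_s: 36.38
tcp_pos: [0.5762, 0.2322, 0.1203]
ee_rot: [[0.001, -0.157, 0.988], [0.0, 0.988, 0.157], [-1.0, 0.0, 0.001]]
wrist_force: [-2.7, -0.1, 3.1]
gripper_width: 0.138
```

Request:
play_rows([
  {"fingers": 0.3,"tx": 0,"ty": 0,"tz": 0,"ax": 0,"ay": 0,"az": 0},
  {"fingers": 0.3,"tx": 0,"ty": 0,"tz": 0,"ax": 0,"ay": 0,"az": 0},
  {"fingers": 0.3,"tx": 0,"ty": 0,"tz": 0,"ax": 0,"ay": 0,"az": 0},
  {"fingers": 0.3,"tx": 0,"ty": 0,"tz": 0,"ax": 0,"ay": 0,"az": 0},
])

```text
time_s: 36.72
tcp_pos: [0.5763, 0.2322, 0.1194]
ee_rot: [[0.001, -0.156, 0.988], [0.0, 0.988, 0.156], [-1.0, 0.0, 0.001]]
wrist_force: [0.5, -0.6, 0.5]
gripper_width: 0.318
```

Request:
play_rows([
  {"fingers": 0.3,"tx": -0.03,"ty": 0,"tz": 0,"ax": 0,"ay": 0,"az": 0},
  {"fingers": 0.3,"tx": -0.07,"ty": 0,"tz": 0,"ax": 0,"ay": 0,"az": 0},
  {"fingers": 0.3,"tx": -0.11,"ty": 0,"tz": 0,"ax": 0,"ay": 0,"az": 0},
  {"fingers": 0.3,"tx": -0.15,"ty": 0,"tz": 0,"ax": 0,"ay": 0,"az": 0},
  {"fingers": 0.3,"tx": -0.15,"ty": 0,"tz": 0,"ax": 0,"ay": 0,"az": 0},
])

```text
time_s: 37.13
tcp_pos: [0.5793, 0.2335, 0.2394]
ee_rot: [[0.013, -0.157, 0.987], [0.006, 0.988, 0.157], [-1.0, 0.004, 0.013]]
wrist_force: [1.2, 0.0, 1.1]
gripper_width: 0.347
```

Run:
```python
from h import *
plan([(.26,-.48,.25,9)],step=.2)
```

```text
t 37.13 at [0.5793 0.2335 0.2394] 9.06 tilt [0.0125 0.0057] w 0.347 F [1.2 0.  1.1]
{'tx': np.float64(-0.0035), 'ty': np.float64(-0.2181), 'tz': np.float64(-0.1426), 'ax': np.float64(0.0001)} {'tx': np.float64(-0.0035), 'ty': np.float64(-0.2181), 'tz': np.float64(-0.1425), 'ax': np.float64(0.0001)} {'tx': np.float64(-0.0035), 'ty': np.float64(-0.2182), 'tz': np.float64(-0.1424), 'ax': np.float64(0.0001)} {'tx': np.float64(-0.0035), 'ty': np.float64(-0.2182), 'tz': np.float64(-0.1424), 'ax': np.float64(0.0001)} -> [ 0.26 -0.48  0.25] 9.0
```

Request:
play_rows([
  {"fingers": 0.3,"tx": 0,"ty": -0.043,"tz": -0.028,"ax": 0,"ay": 0,"az": 0},
  {"fingers": 0.3,"tx": 0,"ty": -0.087,"tz": -0.057,"ax": 0,"ay": 0,"az": 0},
  {"fingers": 0.3,"tx": 0,"ty": -0.13,"tz": -0.085,"ax": 0,"ay": 0,"az": 0},
  {"fingers": 0.3,"tx": 0,"ty": -0.175,"tz": -0.114,"ax": 0,"ay": 0,"az": 0},
  {"fingers": 0.3,"tx": -0.004,"ty": -0.218,"tz": -0.142,"ax": 0,"ay": 0,"az": 0},
])

```text
time_s: 37.55
tcp_pos: [0.495, 0.0524, 0.2342]
ee_rot: [[-0.001, -0.157, 0.988], [-0.0, 0.988, 0.157], [-1.0, -0.0, -0.001]]
wrist_force: [0.2, 0.1, 0.1]
gripper_width: 0.349
```

Request:
play_rows([
  {"fingers": 0.3,"tx": 0,"ty": -0.043,"tz": -0.028,"ax": 0,"ay": 0,"az": 0},
  {"fingers": 0.3,"tx": 0,"ty": -0.087,"tz": -0.057,"ax": 0,"ay": 0,"az": 0},
  {"fingers": 0.3,"tx": 0,"ty": -0.13,"tz": -0.085,"ax": 0,"ay": 0,"az": 0},
  {"fingers": 0.3,"tx": 0,"ty": -0.175,"tz": -0.114,"ax": 0,"ay": 0,"az": 0},
  {"fingers": 0.3,"tx": -0.004,"ty": -0.218,"tz": -0.142,"ax": 0,"ay": 0,"az": 0},
])

```text
time_s: 37.97
tcp_pos: [0.4153, -0.1256, 0.2376]
ee_rot: [[-0.0, -0.157, 0.988], [0.0, 0.988, 0.157], [-1.0, 0.0, -0.0]]
wrist_force: [0.1, -1.0, 0.6]
gripper_width: 0.35
```

Request:
play_rows([
  {"fingers": 0.3,"tx": 0,"ty": -0.043,"tz": -0.028,"ax": 0,"ay": 0,"az": 0},
  {"fingers": 0.3,"tx": 0,"ty": -0.087,"tz": -0.057,"ax": 0,"ay": 0,"az": 0},
  {"fingers": 0.3,"tx": 0,"ty": -0.13,"tz": -0.085,"ax": 0,"ay": 0,"az": 0},
  {"fingers": 0.3,"tx": 0,"ty": -0.175,"tz": -0.114,"ax": 0,"ay": 0,"az": 0},
  {"fingers": 0.3,"tx": -0.004,"ty": -0.218,"tz": -0.142,"ax": 0,"ay": 0,"az": 0},
])

```text
time_s: 38.38
tcp_pos: [0.3358, -0.3038, 0.2406]
ee_rot: [[0.0, -0.156, 0.988], [0.0, 0.988, 0.156], [-1.0, -0.0, 0.0]]
wrist_force: [1.4, -0.5, -0.0]
gripper_width: 0.352
```

Request:
play_rows([
  {"fingers": 0.3,"tx": 0,"ty": -0.043,"tz": -0.028,"ax": 0,"ay": 0,"az": 0},
  {"fingers": 0.3,"tx": 0,"ty": -0.087,"tz": -0.057,"ax": 0,"ay": 0,"az": 0},
  {"fingers": 0.3,"tx": 0,"ty": -0.13,"tz": -0.085,"ax": 0,"ay": 0,"az": 0},
  {"fingers": 0.3,"tx": 0,"ty": -0.175,"tz": -0.114,"ax": 0,"ay": 0,"az": 0},
  {"fingers": 0.3,"tx": -0.004,"ty": -0.218,"tz": -0.142,"ax": 0,"ay": 0,"az": 0},
])

```text
time_s: 38.8
tcp_pos: [0.2562, -0.4821, 0.2432]
ee_rot: [[-0.0, -0.156, 0.988], [0.0, 0.988, 0.156], [-1.0, 0.001, -0.0]]
wrist_force: [0.6, 0.1, -0.0]
gripper_width: 0.352
```

Run:
```python
from h import *
ims={n:viewer.capture(n) for n in("scene","top")}
S,T=ims["scene"],ims["top"]
# register tier region against the first pictures (saved at 800x600)
for n,(x0,x1,y0,y1) in (("top",(205,238,132,172)),("scene",(266,312,166,188))):
    old=cv2.imread(f"pics/{n}0.png")[:,:,::-1];new=cv2.resize(ims[n]["image"],(800,600),interpolation=cv2.INTER_CUBIC)
    k=800/512
    a,b,c,d=[int(v*k) for v in(x0,x1,y0,y1)]
    tp=old[c:d,a:b];w=new[c-14:d+14,a-14:b+14];m=cv2.matchTemplate(np.ascontiguousarray(w),np.ascontiguousarray(tp),cv2.TM_CCOEFF_NORMED);_,v,_,l=cv2.minMaxLoc(m);print(n,"tier shift px",(np.array(l)-14)/k,round(v,3))
# lever, bystanders, tier rollers
h=cv2.cvtColor(S["image"],cv2.COLOR_RGB2HSV);c=proj(S,[.43,-.173,.12])[0];m=((h[...,0]<5)|(h[...,0]>172))&(h[...,1]>140)&(h[...,2]>60);yy,xx=np.where(m);k=np.hypot(xx-c[0],yy-c[1])<10;print("knob",xx[k].mean(),yy[k].mean())
for nm,p in (("timer",T),("bottle",S),("roller0_mid",S),("roller0_mid",T),("tier",S),("tier",T)):
    print(nm,[(np.round(d["uv"],1).tolist(),round(d["score"],2)) for d in spotter.find_in(nm,p)])
print([proj(S,P)[0].round(1).tolist() for P in((.522,-.1384,.045),(.5251,-.1983,.045),(.5283,-.2582,.045))],[proj(T,P)[0].round(1).tolist() for P in((.522,-.1384,.045),(.5251,-.1983,.045),(.5283,-.2582,.045))])
plan([])
```

```text
top tier shift px [ 0.64 -0.64] 0.843
scene tier shift px [0.64 0.  ] 0.89
knob 254.58064516129033 206.5483870967742
timer [([158.0, 147.6], 0.77)]
bottle [([285.8, 279.4], 0.85)]
roller0_mid [([278.3, 222.0], 0.76)]
roller0_mid []
tier [([289.7, 176.8], 0.76)]
tier [([310.7, 235.6], 0.74), ([211.8, 147.6], 0.63)]
[[279.6, 222.0], [281.1, 230.3], [282.7, 239.1]] [[288.2, 197.1], [302.0, 202.3], [315.9, 207.5]]
t 39.2 at [ 0.2581 -0.4795  0.244 ] 9.1 tilt [ 0.0003 -0.0001] w 0.35 F [ 0.4  0.3 -0.2]
```

```bash
python3 -c "
from station import job
print(job.finish_job())"
```

```text
the job is handed in; nothing more can be done
None
```

The job is done and handed in at about 39 s of robot time; the hand-in gave no verdict. There were three clean rollers at the start: one in the yellow tier and two in the blue.

- **Rollers:** They sit in slot pairs 3, 2 and 1. Each came to rest on the slot floors with a light push back of 8 to 15 N. The picture taken after the third roller showed all three level between the plates.
- **Power lever:** It is against its stop. The knob is within 0.2 pixel of where a fully-on lever should appear.
- **Yellow tier:** It was knocked a few centimetres aside while on the bench, so I located it again before gripping it. It is back on the blue tier at the expected height, 58 mm. It sits about 2 mm from its first position, inside the 4 mm clearance, and took the weight without catching on the tabs.
- **Timer and bottle:** I never touched them. The timer was found within a pixel of its first place. The bottle finder read about 4 pixels off its first reading; I put that down to detector scatter and did not check it further.

**Checks that disagreed:**
- The detector mistook something else for the tier in the last top picture, though it also found the tier in place with a lower score. It also missed the rollers there.
- My readings of where the third roller sat along its axle differed by up to about 3 mm before I lowered it; it still went in without catching.
- I had used all 16 picture views by the end, so the last check of the tier was by image matching (scores 0.84 and 0.89), not by eye.

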